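# Fetch the glue-up weight from behind the cans

### The job

The small plywood round has just been glued onto the black disc and needs weighting down. First clear all three containers (glue bottle, green tin, blue can) out of the tray and stand them upright on the bare chipboard, then fetch the steel weight they were hiding and set it gently on the middle of the round without shifting the round, and finally stand each container back in the tray upright on the very spot where it stood at the start. Nothing may be knocked over, and the sanding block and tape measure stay where they are in the tray.

Things in the scene. Friction and masses are not known exactly. Their poses are not given: they have to be found in the camera images.
- weight_center (a point): Low bare-steel cylinder (the glue-up weight), 56 mm in diameter, 46 mm high, about 0.9 kg, standing on the tray floor hemmed in by the three taller containers; they leave no room for a gripper until they are cleared. The point is its centre, 23 mm above its underside; z is up.
- glue_center (a point): Cream-white glue bottle with a yellow label and an orange nozzle cap: round body 56 mm in diameter and 88 mm high, narrowing to the cap, 114 mm high in all, under 0.35 kg. The point is on its axis, 57 mm above its underside; z is up.
- tin_center (a point): Round green tin with a green-and-silver lid, 60 mm in diameter, 100 mm high, under 0.5 kg. The point is its centre, 50 mm above its underside; z is up.
- can_center (a point): Flat rectangular blue can with a red screw cap near one end: body 62 mm (its x) by 40 mm (its y) by 94 mm high, 110 mm high with the cap, under 0.4 kg; at the start its long side points within 10 degrees of the tray's x. The point is on its centre line, 55 mm above its underside; z is up.
- round_top (a point): Round of pale birch plywood, 150 mm in diameter, 18 mm thick, lying loose on wet glue near the middle of a fixed black-faced plywood disc 270 mm in diameter and 18 mm thick (which lies on a 16 mm packing piece). The point is the centre of the round's top face (marked by a dark dot), 52 mm above the bench; z is up.
- board_top (a point): Bare rectangular chipboard offcut, 200 mm (its x) by 290 mm (its y), 16 mm thick, fixed flat on the bench, empty: the place to set the containers aside. The point is the centre of its top face; z is up.
- tray: Shallow steel tray with a black rubber floor, fixed to the bench: 200 mm (its x, depth, -x towards the robot) by 300 mm (its y) outside, walls 3 mm thick and 25 mm high, floor 3 mm above the bench. Origin: centre of its underside. At the start the three containers stand in it in a horseshoe about the weight, one in front of it (about 68 mm nearer -x) and one on either side (about 100 mm off in y, 34 mm nearer -x); which stands where varies.
- block_center (a point): Cork sanding block, 28 by 56 mm, 30 mm high, lying loose in one back (+x) corner of the tray; not to be moved. The point is its centre.
- tape_center (a point): Yellow and black tape measure, 28 by 54 mm, 50 mm high, standing loose in the other back corner of the tray; not to be moved. The point is its centre.

How it is judged (in metres and radians):
On the way, in this order (a step that is already met when the one before it is completed fails the run):
1. all three containers stand upright and released on the chipboard at the same time, the weight still in the tray (x of glue_center in the frame of board_top between -0.1 and 0.1 m and y of glue_center in the frame of board_top between -0.145 and 0.145 m and z of glue_center in the frame of board_top between 0.051 and 0.063 m and angle between each of glue_center, tin_center, can_center's own z axis and vertical below 0.15 rad and contact force between each of glue, tin, can and the fingers below 0.1 N and x of tin_center in the frame of board_top between -0.1 and 0.1 m and y of tin_center in the frame of board_top between -0.145 and 0.145 m and z of tin_center in the frame of board_top between 0.044 and 0.056 m and x of can_center in the frame of board_top between -0.1 and 0.1 m and y of can_center in the frame of board_top between -0.145 and 0.145 m and z of can_center in the frame of board_top between 0.049 and 0.061 m and distance of weight_center from where it was at the start of the episode below 0.05 m), for 0.2 s.
2. the weight stands released on the middle of the round (horizontal distance between weight_center and round_top below 0.015 m and z of weight_center in the frame of round_top between 0.018 and 0.028 m and angle between weight_center's own z axis and vertical below 0.1 rad and contact force between weight and the fingers below 0.1 N), for 0.2 s.
At the end, for the whole second after the job is handed in: At rest and released: the weight upright within 15 mm of the round's centre, the round shifted under 8 mm; bottle, tin and can each upright within 15 mm of the spot in the tray where it started; sanding block and tape measure within 15 mm of where they were (all of step 2 and distance of round_top from where it was at the start of the episode below 0.008 m and distance of each of block_center, tape_center, glue_center, tin_center, can_center from where it was at the start of the episode below 0.015 m and angle between each of glue_center, tin_center, can_center's own z axis and vertical below 0.12 rad and linear speed of each of weight, round, glue, tin, can below 0.02 m/s); the robot touches nothing.
It fails at once if a container or the weight is knocked over (tilts over 40 degrees) (angle between any of weight_center, glue_center, tin_center, can_center's own z axis and vertical above 0.7 rad).
It fails at once if the glued round is shifted by 15 mm or more (distance of round_top from where it was at the start of the episode above 0.015 m).
It fails at once if the weight is dropped onto the round (falling free at over 0.5 m/s above it) (horizontal distance between weight_center and round_top below 0.1 m and linear speed of weight above 0.5 m/s and contact force between weight and the fingers below 0.1 N).
It fails at once if the sanding block or tape measure is moved by more than 30 mm (distance of any of block_center, tape_center from where it was at the start of the episode above 0.03 m).
It also fails if it takes over 138 s, if anything falls off the work surface, if the arm or the gripper's body presses on something with over 40 N, if the wrist force passes 120 N, or if a joint passes its speed limit or range.

### The arm

A 6-joint arm with a two-finger parallel gripper is mounted at the origin on the work surface. World frame = base frame: x ahead of the robot, y to its left, z up, the work surface at z = 0. Lengths are in m, angles in degrees, forces in N, time in s.
With the tool pointing down it reaches from about 0.35 to 0.85 m from the base axis. Payload 8.1 kg.
Tool frame: the origin (TCP) lies at the very end of the fingers, on their centre line; the grasp point (between the pads) lies 19 mm behind it; z points along the fingers, y is the direction in which the jaws open and shut (so a half turn about z gives the same grasp; the last joint's range is limited). The gripper opens to 85 mm and grips with 20 to 120 N. Pads are 22 mm wide; open, the fingers measure 114 mm over their backs; the gripper's body (76 mm by 85 mm) begins 54 mm behind the grasp point. The pads swing forward as they close: fully open they stand 13 mm farther back than shut.
Start: joints at [-75.08, 7.471, 85.268, -0, 87.261, -4.893], TCP at [0.203, -0.564, 0.231] pointing down, gripper open.
Joint ranges: [-169.43, 169.43], [-51.17, 129.36], [1.28, 143.12], [-76.62, 256.62], [0, 156.53], [-152.29, 152.29]. Speed limits (degrees/s): [136.94, 136.94, 159.86, 180, 180, 180].

### API

Orientations are given as a 3x3 rotation matrix whose columns are the frame's x, y, z axes.
In Python, from rig import robot gives the robot as it stands.
- The arm moves only by the shell command python3 -m crank 'ROWS' [FORCE]. ROWS is a JSON object of lists of equal length, an entry for each row: "rot": the turn, a rotation vector about the tool's x, y, z in rad, a list of three; "delta_pos": the shift along the tool's x, y, z in mm, a list of three; "gripper": the opening in per cent of the stroke, from 0 (shut) to 100 (fully open). A call has 1 to 8 rows; each row shifts and turns the commanded pose from where the row before left it, along the tool's axes as they then stand; what a row does not reach is not made up. A row lasts 1/10 s, in which the tool goes at most 50 mm and 8.59 degrees, less where a joint would pass 70% of its speed; a pose out of reach is approached as far as the arm can. A call with a gripper value outside its range is refused whole. The fingers move at their own pace and stop on an object; FORCE is the grip in N (left out, the last holds). Time passes only in rows, so rows that do not move let the fingers close. It gives the time, the measured TCP pose, the force and the opening at its end, in the units of the state.
- robot.state(): the state, without advancing time (a new reading comes with each control period).
- robot.grab_frame(name): name is "side" or "top"; returns a dict with "image" (400x640x3 uint8, red, green, blue), "range_z" (400x640 float32, m along the optical axis (not along the pixel's ray), 0 where there is no reading), "camera_matrix" (3x3 intrinsics, pixels), "world_to_cam" (4x4, takes a point from world to camera coordinates). Camera axes: x right, y down, z forward; pixel columns grow to the right and rows downward; lengths in m; the calibration is good to about 2 mm. A picture is of the moment at which its call begins.
- robot.hand_in(): hands the job in, once; it reports no verdict.
Trained networks look in a picture, given as the dict that the camera call returned (one of the last four; its "shot" number tells which), for a name from the list of things; names that differ only in an ending like _2 or _b are one class to them, and where a whole thing is asked for, a point or a joint stands for the part that bears it (a point fixed in the world has none). Each returns a list of dicts, best first, with "conf" (0 to 1); they miss things now and then, are a little off and sometimes report something else, mostly with a low value. They report only what shows in the picture. A call takes as long as a camera call.
- robot.find_in(picture, query): "box" ([left, top, width, height] in pixels, round what is visible of it).
- robot.mark_of(picture, query): "uv" ([column, row] in pixels: a listed point, or the origin of a listed thing).
The state is a dict: "t": time; "joints": joint angles; "qvel": joint speeds; "joint_torque": joint torques, N m; "eef_pos": TCP position; "tool_rot": TCP orientation; "ft_force": force on the tool from outside, world axes, zero at the start; "wrist_torque": the same for the moment, N m; "width": finger opening in m.
Only numpy, scipy, OpenCV 4.12 (cv2) and the standard library are available. Lean on these libraries where they do the work, as an engineer would, in place of code of your own. Each camera call takes 0.05 s, during which the arm holds its last target. There are 200 camera calls.

## Working session

There is one attempt and no reset: what is moved stays moved. The work goes in short steps, Python scripts to look and compute and a shell command to move; the robot and the scene stay as the last step left them, time stands still between calls to the robot, and variables do not carry over. Pictures are saved under pics/ and viewed, about 12 in all and at most 16, crops included, and the job is handed in when it is done.

```bash
mkdir -p pics; ls; cat > h.py <<'E'
import numpy as np, cv2
from rig import robot
def save(f,n,crop=None,s=1):
    im=f["image"][...,::-1]
    if crop: l,t,w,h=crop; im=im[t:t+h,l:l+w]
    cv2.imwrite(f"pics/{n}.png",cv2.resize(im,None,fx=s,fy=s,interpolation=cv2.INTER_CUBIC))
def px2w(f,uv,z=None):
    K=f["camera_matrix"];T=np.linalg.inv(f["world_to_cam"])
    d=np.linalg.inv(K)@[uv[0],uv[1],1]
    if z is None:
        r=f["range_z"][int(round(uv[1])),int(round(uv[0]))]; return T[:3,:3]@(d*r)+T[:3,3]
    d=T[:3,:3]@d; return T[:3,3]+d*(z-T[2,3])/d[2]
def cloud(f):
    h,w=f["range_z"].shape;K=f["camera_matrix"];T=np.linalg.inv(f["world_to_cam"])
    v,u=np.mgrid[:h,:w];r=f["range_z"]
    P=np.stack([(u-K[0,2])/K[0,0]*r,(v-K[1,2])/K[1,1]*r,r],-1)@T[:3,:3].T+T[:3,3]
    P[r==0]=np.nan; return P
E
python3 - <<'E'
from h import *
np.set_printoptions(precision=3,suppress=True)
print(robot.state())
for c in ("top","side"):
    f=robot.grab_frame(c);save(f,c+"0")
    print(c,np.linalg.inv(f["world_to_cam"])[:3,3])
    for q in "weight_center glue_center tin_center can_center round_top board_top tray block_center tape_center".split():
        m=robot.mark_of(f,q)
        print(q,[(np.round(x["uv"],1),round(x["conf"],2),px2w(f,x["uv"])) for x in m[:2]])
E
```

```text
pics
{'t': 0.0, 'joints': array([-75.08 ,   7.514,  85.331,  -0.001,  87.263,  -4.894]), 'qvel': array([ 0.044, -0.089, -0.002, -0.02 , -0.068, -0.042]), 'joint_torque': array([  0.001, -56.94 , -50.055,  -0.   ,   0.015,  -0.   ]), 'eef_pos': array([ 0.203, -0.564,  0.23 ]), 'tool_rot': array([[ 0.941,  0.339, -0.   ],
       [ 0.339, -0.941,  0.002],
       [ 0.   , -0.002, -1.   ]]), 'ft_force': array([ 0.734,  0.465, -0.358]), 'wrist_torque': array([ 0.006,  0.008, -0.011]), 'width': 0.08530802755278785}
top [ 0.384 -0.022  1.275]
weight_center []
glue_center [(array([355.6, 184.6]), 0.73, array([ 0.553, -0.09 ,  0.114])), (array([448.8, 207.3]), 0.25, array([ 0.502, -0.333,  0.014]))]
tin_center [(array([314.2, 198.1]), 0.72, array([0.525, 0.009, 0.103]))]
can_center [(array([275.4, 181.2]), 0.86, array([0.569, 0.103, 0.096]))]
round_top [(array([189.5, 208. ]), 0.59, array([0.514, 0.324, 0.051]))]
board_top [(array([444.8, 208.3]), 0.93, array([ 0.5  , -0.323,  0.012]))]
tray [(array([318.1, 182.5]), 0.63, array([0.571, 0.   , 0.042]))]
block_center [(array([283. , 149.3]), 0.62, array([0.662, 0.089, 0.033]))]
tape_center [(array([362.6, 153.6]), 0.86, array([ 0.641, -0.114,  0.051]))]
side [0.408 0.592 0.817]
weight_center [(array([301.3, 189.6]), 0.73, array([0.602, 0.002, 0.05 ]))]
glue_center [(array([322.9, 163.9]), 0.81, array([ 0.558, -0.066,  0.087]))]
tin_center [(array([324.8, 196.6]), 0.86, array([0.53 , 0.038, 0.084]))]
can_center [(array([302.2, 222.4]), 0.64, array([0.565, 0.13 , 0.093]))]
round_top [(array([297.3, 309.4]), 0.87, array([0.53 , 0.318, 0.053])), (array([268.5, 224.8]), 0.19, array([0.659, 0.116, 0.033]))]
board_top [(array([359.8, 120.5]), 0.68, array([ 0.496, -0.339,  0.017]))]
tray [(array([308.7, 201.6]), 0.59, array([0.58 , 0.016, 0.021]))]
block_center []
tape_center [(array([296.4, 159.5]), 0.83, array([ 0.641, -0.096,  0.055]))]
```

```bash
python3 - <<'E'
from h import *
np.set_printoptions(precision=4,suppress=True)
f=robot.grab_frame("top");P=cloud(f);im=cv2.cvtColor(f["image"],cv2.COLOR_RGB2HSV)
g=robot.grab_frame("side");Q=cloud(g)
save(f,"t1",(170,120,320,180),2.5)
save(g,"s1",(180,60,260,300),2)
def near(P,c,r,z0,z1):
    d=np.hypot(P[...,0]-c[0],P[...,1]-c[1]);m=(d<r)&(P[...,2]>z0)&(P[...,2]<z1);return m
def rep(n,P,c,r,z0,z1):
    m=near(P,c,r,z0,z1);p=P[m][:,:2]
    if len(p)<5: print(n,"few");return
    e=cv2.minEnclosingCircle(p.astype(np.float32)); rr=cv2.minAreaRect((p*1000).astype(np.float32))
    print(n,len(p),"mean",p.mean(0),"z",np.median(P[m][:,2]),"circ",np.round(e[0],4),round(e[1],4),"rect",rr)
rep("tin top",P,(.525,.009),.05,.092,.11)
rep("tin side",Q,(.525,.009),.05,.092,.11)
rep("glue cap",P,(.553,-.09),.05,.105,.125)
rep("glue cap s",Q,(.553,-.09),.05,.105,.125)
rep("glue sh",P,(.553,-.09),.05,.08,.125)
rep("can top",P,(.569,.103),.06,.085,.1)
rep("can top s",Q,(.569,.103),.06,.085,.1)
rep("round",P,(.52,.324),.1,.045,.06)
rep("round s",Q,(.52,.324),.1,.045,.06)
rep("weight",P,(.6,.0),.035,.042,.056)
rep("weight s",Q,(.6,.0),.035,.042,.056)
rep("board",P,(.5,-.325),.2,.01,.022)
rep("board s",Q,(.5,-.325),.2,.01,.022)
m=near(P,(.57,0),.25,.02,.032); 
E
```

```text
tin top 513 mean [0.5283 0.0091] z 0.10219167147418107 circ [0.5286 0.009 ] 0.0308 rect ((528.5859375, 9.283348083496094), (60.11231231689453, 59.73809051513672), 54.45855712890625)
tin side 427 mean [0.5299 0.0139] z 0.10495603872040249 circ [0.5303 0.0099] 0.0315 rect ((530.3511352539062, 10.901435852050781), (59.994895935058594, 60.62421417236328), 13.019411087036133)
glue cap 64 mean [ 0.5542 -0.092 ] z 0.10801889318187341 circ [ 0.5541 -0.0925] 0.0138 rect ((554.3819580078125, -92.70426177978516), (22.690412521362305, 26.46526527404785), 70.99395751953125)
glue cap s 63 mean [ 0.5561 -0.0888] z 0.10810526515446639 circ [ 0.5576 -0.0906] 0.0148 rect ((557.2027587890625, -90.14469146728516), (27.666563034057617, 25.065914154052734), 77.97653198242188)
glue sh 408 mean [ 0.5529 -0.0922] z 0.09424413553448463 circ [ 0.5546 -0.0934] 0.0284 rect ((553.6469116210938, -92.50580596923828), (53.51858901977539, 54.498844146728516), 87.27665710449219)
can top 315 mean [0.5699 0.1056] z 0.09596056343331738 circ [0.5743 0.1053] 0.0347 rect ((574.3355102539062, 106.47244262695312), (40.8921508
[... 676 characters left out ...]
[ 0.5998 -0.0006] 0.0279 rect ((599.0570068359375, -1.4149436950683594), (53.260101318359375, 54.208072662353516), 88.15733337402344)
weight s 300 mean [0.6011 0.0035] z 0.05025981783130551 circ [0.6023 0.0017] 0.0287 rect ((601.36376953125, 2.0926742553710938), (55.55158615112305, 52.2177619934082), 9.252485275268555)
board 8518 mean [ 0.492  -0.3291] z 0.014702896811914168 circ [ 0.4929 -0.314 ] 0.1874 rect ((496.21875, -302.0893249511719), (346.1985778808594, 200.4288330078125), 84.06105041503906)
board s 3943 mean [ 0.4949 -0.312 ] z 0.01769141384704176 circ [ 0.5001 -0.315 ] 0.1874 rect ((498.3766784667969, -305.9884033203125), (345.5605163574219, 200.56007385253906), 84.11430358886719)
```

View pics/t1.png

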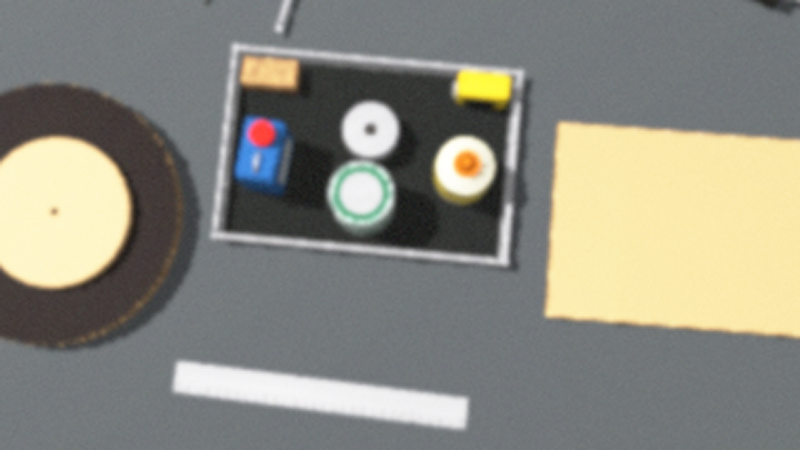

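View pics/s1.png

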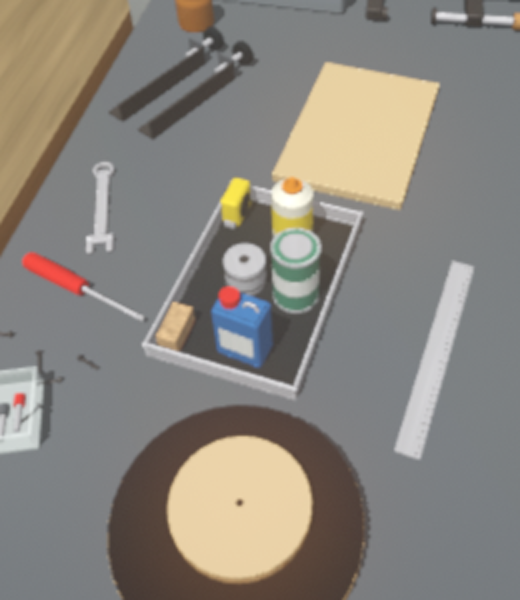

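The top crop shows the can (265,155), weight (370,128), tin (361,195), glue (464,168), block (270,73) and tape (482,87). Depth fits from both cameras agree to about 3 mm, and heights and sizes match the given values. Next I measure the board and can yaw.

```bash
cat >> h.py <<'E'
def need(*targets, frm=None):
    "targets: (x,y,z,yaw_deg of tool x); prints chained tool-axis shifts mm and turn about tool z, rad"
    s=robot.state(); p=s["eef_pos"];R=s["tool_rot"];yaw=np.degrees(np.arctan2(R[1,0],R[0,0]))
    print("t",round(s["t"],2),"tcp",np.round(p,4),"yaw",round(yaw,2),"F",np.round(s["ft_force"],1),"w",round(s["width"],4))
    for t in targets:
        y=np.radians(t[3]);d=(np.array(t[:3])-p)*1000
        X=[np.cos(y),np.sin(y),0];Y=[np.sin(y),-np.cos(y),0]
        print(t,"turn first",round(-np.radians(t[3]-yaw),4),"then shift",np.round([d@X,d@Y,-d[2]],1))
        p=np.array(t[:3]);yaw=t[3]
E
python3 - <<'E'
from h import *
f=robot.grab_frame("top");P=cloud(f);g=robot.grab_frame("side");Q=cloud(g)
for F,C in((f,P),(g,Q)):
    h=cv2.cvtColor(F["image"],cv2.COLOR_RGB2HSV)
    m=(C[...,1]<-.15)&(abs(C[...,0]-.5)<.2)&(C[...,2]<.03)&(h[...,1]>50)&(h[...,0]<35)&(h[...,2]>120)
    print("board",cv2.minAreaRect((C[m][:,:2]*1000).astype(np.float32)))
    b=(abs(C[...,0]-.575)<.06)&(abs(C[...,1]-.107)<.05)&(C[...,2]>.09)&(C[...,2]<.1)
    print("can",cv2.minAreaRect((C[b][:,:2]*1000).astype(np.float32)))
need((.5295,.0095,.2,-5.5),(.5295,.0095,.048,-5.5))
E
```

```text
board ((493.48626708984375, -331.8946838378906), (300.52490234375, 208.2794189453125), 84.02760314941406)
can ((574.1762084960938, 106.29029083251953), (40.43571853637695, 62.3729362487793), 78.01903533935547)
board ((525.5338134765625, -321.11480712890625), (361.32220458984375, 262.2188720703125), 84.09882354736328)
can ((576.4251708984375, 107.69700622558594), (40.68048095703125, 62.38121032714844), 77.17656707763672)
t 1.2 tcp [ 0.2034 -0.5645  0.2313] yaw 19.81 F [-0.8 -0.6 -0.1] w 0.0853
(0.5295, 0.0095, 0.2, -5.5) turn first 0.4418 then shift [ 269.6 -602.6   31.3]
(0.5295, 0.0095, 0.048, -5.5) turn first -0.0 then shift [  0.   0. 152.]
```

```bash
python3 -m crank '{"rot":[[0,0,0.1475],[0,0,0.1475],[0,0,0.1475],[0,0,0]],"delta_pos":[[0,0,0],[0,0,0],[0,0,0],[0,0,0]],"gripper":[100,100,100,100]}' 40 >/dev/null
python3 -m crank '{"rot":[[0,0,0],[0,0,0],[0,0,0],[0,0,0],[0,0,0],[0,0,0],[0,0,0],[0,0,0]],"delta_pos":[[17,-38,0],[17,-38,0],[17,-38,0],[17,-38,0],[17,-38,0],[17,-38,0],[17,-38,0],[17,-38,0]],"gripper":[100,100,100,100,100,100,100,100]}'>/dev/null
python3 -m crank '{"rot":[[0,0,0],[0,0,0],[0,0,0],[0,0,0],[0,0,0],[0,0,0],[0,0,0],[0,0,0]],"delta_pos":[[17,-38,4],[17,-38,4],[17,-38,4],[17,-38,4],[17,-38,4],[17,-38,4],[17,-30,5],[0,0,0]],"gripper":[100,100,100,100,100,100,100,100]}'
python3 - <<'E'
from h import *
need((.5295,.0095,.2,-5.5),(.5295,.0095,.048,-5.5))
E
```

```text
t: 3.2
eef_pos: [0.5125, -0.0262, 0.2015]
tool_rot: [[0.996, -0.088, -0.0], [-0.088, -0.996, 0.001], [-0.001, -0.001, -1.0]]
ft_force: [-0.7, 0.2, 1.2]
width: 0.0852
t 3.2 tcp [ 0.5125 -0.0262  0.2015] yaw -5.03 F [-0.7  0.2  1.2] w 0.0852
(0.5295, 0.0095, 0.2, -5.5) turn first 0.0082 then shift [ 13.5 -37.2   1.5]
(0.5295, 0.0095, 0.048, -5.5) turn first -0.0 then shift [  0.   0. 152.]
```

```bash
python3 -m crank '{"rot":[[0,0,0.008],[0,0,0],[0,0,0]],"delta_pos":[[7,-19,1],[7,-18,0],[0,0,0]],"gripper":[100,100,100]}' 
python3 -m crank '{"rot":[[0,0,0],[0,0,0],[0,0,0],[0,0,0],[0,0,0],[0,0,0],[0,0,0]],"delta_pos":[[0,0,30],[0,0,30],[0,0,30],[0,0,25],[0,0,20],[0,0,0],[0,0,0]],"gripper":[100,100,100,100,100,100,100]}'
python3 - <<'E'
from h import *
need((.5295,.0095,.048,-5.5))
f=robot.grab_frame("side");save(f,"s2",(220,120,200,150),3)
E
```

```text
t: 3.5
eef_pos: [0.5295, 0.0068, 0.2014]
tool_rot: [[0.995, -0.099, 0.0], [-0.099, -0.995, 0.0], [0.0, -0.0, -1.0]]
ft_force: [0.8, -0.6, -0.1]
width: 0.0856
t: 4.2
eef_pos: [0.5288, 0.0049, 0.0667]
tool_rot: [[0.995, -0.104, -0.001], [-0.104, -0.995, -0.0], [-0.001, 0.0, -1.0]]
ft_force: [0.7, -0.3, 1.2]
width: 0.0852
t 4.2 tcp [0.5288 0.0049 0.0667] yaw -5.94 F [ 0.7 -0.3  1.2] w 0.0852
(0.5295, 0.0095, 0.048, -5.5) turn first -0.0077 then shift [ 0.2 -4.6 18.7]
```

View pics/s2.png

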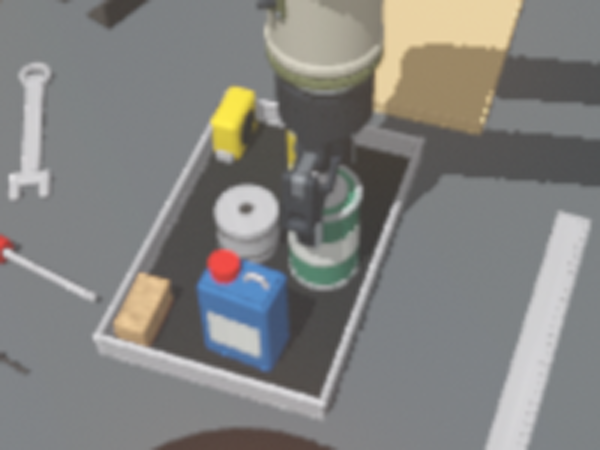

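The jaws straddle the tin (about (325,235)), clear of the weight and can. I correct by 4.5 mm, go down and grip.

```bash
python3 -m crank '{"rot":[[0,0,0],[0,0,0],[0,0,0],[0,0,0],[0,0,0],[0,0,0],[0,0,0]],"delta_pos":[[0,-4.5,0],[0,0,10],[0,0,8],[0,0,0],[0,0,0],[0,0,0],[0,0,0]],"gripper":[100,100,100,100,0,0,0]}' 45 
python3 -m crank '{"rot":[[0,0,0],[0,0,0],[0,0,0],[0,0,0],[0,0,0],[0,0,0]],"delta_pos":[[0,0,0],[0,0,0],[0,0,0],[0,0,0],[0,0,0],[0,0,0]],"gripper":[0,0,0,0,0,0]}'
python3 - <<'E'
from h import *
c=np.array([.4945,-.331]);a=np.radians(-6)
def b(x,y): return c+[x*np.cos(a)-y*np.sin(a),x*np.sin(a)+y*np.cos(a)]
for n,s in (("tin",b(-.055,0)),("glue",b(.05,.07)),("can",b(.05,-.07))): print(n,s.round(4))
p=robot.state()["eef_pos"]; t=b(-.055,0)
need((p[0],p[1],.2,-5.9),(*t,.2,-5.9),(*t,p[2]+.013,-5.9))
E
```

```text
t: 4.95
eef_pos: [0.5298, 0.0102, 0.0486]
tool_rot: [[0.995, -0.104, 0.0], [-0.104, -0.995, 0.0], [0.0, -0.0, -1.0]]
ft_force: [-0.3, 0.4, 0.0]
width: 0.0593
t: 5.55
eef_pos: [0.5298, 0.0102, 0.0486]
tool_rot: [[0.995, -0.105, 0.001], [-0.105, -0.995, 0.0], [0.001, -0.0, -1.0]]
ft_force: [0.3, 1.5, 3.8]
width: 0.0587
tin [ 0.4398 -0.3253]
glue [ 0.5515 -0.2666]
can [ 0.5369 -0.4058]
t 5.55 tcp [0.5298 0.0102 0.0486] yaw -6.0 F [0.3 1.5 3.8] w 0.0587
(np.float64(0.5298471506852348), np.float64(0.010204995775651985), 0.2, -5.9) turn first -0.0017 then shift [   0.     0.  -151.4]
(np.float64(0.43980129575474497), np.float64(-0.3252509345202791), 0.2, -5.9) turn first -0.0 then shift [-55.1 342.9  -0. ]
(np.float64(0.43980129575474497), np.float64(-0.3252509345202791), np.float64(0.06157859118023821), -5.9) turn first -0.0 then shift [  0.    0.  138.4]
```

```bash
python3 -m crank '{"rot":[[0,0,0],[0,0,0],[0,0,0],[0,0,0],[0,0,0],[0,0,0],[0,0,0]],"delta_pos":[[0,0,-10],[0,0,-25],[0,0,-30],[0,0,-30],[0,0,-30],[0,0,-20],[0,0,-5]],"gripper":[0,0,0,0,0,0,0]}' 
python3 -m crank '{"rot":[[0,0,0],[0,0,0],[0,0,0],[0,0,0],[0,0,0],[0,0,0],[0,0,0]],"delta_pos":[[-2,10,0],[-4,25,0],[-5,30,0],[-5,30,0],[-5,30,0],[-5,30,0],[-5,30,0]],"gripper":[0,0,0,0,0,0,0]}' 
python3 -m crank '{"rot":[[0,0,0],[0,0,0],[0,0,0],[0,0,0],[0,0,0],[0,0,0],[0,0,0],[0,0,0]],"delta_pos":[[-5,30,0],[-5,30,0],[-5,30,0],[-5,30,0],[-5,25,0],[-3,10,0],[0,0,0],[0,0,0]],"gripper":[0,0,0,0,0,0,0,0]}' 
python3 - <<'E'
from h import *
need((.4398,-.3253,.062,-5.9))
E
```

```text
t: 6.25
eef_pos: [0.5307, 0.0099, 0.2012]
tool_rot: [[0.995, -0.105, 0.004], [-0.105, -0.995, -0.001], [0.004, 0.0, -1.0]]
ft_force: [0.0, 0.1, -4.0]
width: 0.0593
t: 6.95
eef_pos: [0.4772, -0.1717, 0.1957]
tool_rot: [[0.994, -0.105, -0.004], [-0.105, -0.995, 0.001], [-0.004, -0.001, -1.0]]
ft_force: [0.6, -0.3, -4.7]
width: 0.0587
t: 7.75
eef_pos: [0.4348, -0.321, 0.197]
tool_rot: [[0.994, -0.105, -0.001], [-0.105, -0.994, 0.002], [-0.002, -0.002, -1.0]]
ft_force: [-0.1, 0.0, -5.0]
width: 0.0592
t 7.75 tcp [ 0.4348 -0.321   0.197 ] yaw -6.03 F [-0.1  0.  -5. ] w 0.0592
(0.4398, -0.3253, 0.062, -5.9) turn first -0.0022 then shift [  5.4   3.8 135. ]
```

```bash
python3 -m crank '{"rot":[[0,0,0],[0,0,0],[0,0,0],[0,0,0],[0,0,0],[0,0,0],[0,0,0],[0,0,0]],"delta_pos":[[5,4,10],[0,0,25],[0,0,30],[0,0,30],[0,0,20],[0,0,10],[0,0,0],[0,0,0]],"gripper":[0,0,0,0,0,0,0,0]}' 
python3 -m crank '{"rot":[[0,0,0],[0,0,0],[0,0,0],[0,0,0]],"delta_pos":[[0,0,3],[0,0,3],[0,0,2],[0,0,0]],"gripper":[0,0,0,0]}' 

```

```text
t: 8.55
eef_pos: [0.4406, -0.3264, 0.074]
tool_rot: [[0.995, -0.104, 0.001], [-0.104, -0.995, -0.001], [0.001, 0.001, -1.0]]
ft_force: [-1.0, -0.2, -3.1]
width: 0.0592
t: 8.95
eef_pos: [0.4398, -0.3263, 0.0652]
tool_rot: [[0.995, -0.105, -0.0], [-0.105, -0.995, 0.0], [-0.0, -0.0, -1.0]]
ft_force: [-0.6, 0.5, -4.4]
width: 0.0592
```

```bash
python3 -m crank '{"rot":[[0,0,0],[0,0,0],[0,0,0],[0,0,0]],"delta_pos":[[0,0,1.5],[0,0,1.5],[0,0,1],[0,0,0]],"gripper":[0,0,0,0]}' 

```

```text
t: 9.35
eef_pos: [0.44, -0.3264, 0.0616]
tool_rot: [[0.995, -0.105, 0.0], [-0.105, -0.995, -0.0], [0.0, 0.0, -1.0]]
ft_force: [-1.5, 1.8, 0.9]
width: 0.059
```

Contact at the expected height. I release, rise, and go over to the glue bottle.

```bash
python3 -m crank '{"rot":[[0,0,0],[0,0,0],[0,0,0],[0,0,0],[0,0,0]],"delta_pos":[[0,0,0],[0,0,0],[0,0,0],[0,0,0],[0,0,0]],"gripper":[100,100,100,100,100]}' 
python3 -m crank '{"rot":[[0,0,0],[0,0,0],[0,0,0],[0,0,0],[0,0,0],[0,0,0],[0,0,0]],"delta_pos":[[0,0,-10],[0,0,-25],[0,0,-30],[0,0,-30],[0,0,-30],[0,0,-15],[0,0,0]],"gripper":[100,100,100,100,100,100,100]}' 
python3 -m crank '{"rot":[[0,0,0],[0,0,0],[0,0,0],[0,0,0],[0,0,0],[0,0,0],[0,0,0],[0,0,0]],"delta_pos":[[12,-30,0],[12,-30,0],[12,-30,0],[12,-30,0],[12,-30,0],[12,-30,0],[12,-30,0],[0,0,0]],"gripper":[100,100,100,100,100,100,100,100]}' 
python3 - <<'E'
from h import *
need((.555,-.092,.2,-6),(.555,-.092,.05,-6))
E
```

```text
t: 9.85
eef_pos: [0.44, -0.3264, 0.0614]
tool_rot: [[0.995, -0.105, 0.0], [-0.105, -0.995, -0.0], [0.0, 0.0, -1.0]]
ft_force: [-0.8, 0.1, 0.1]
width: 0.0853
t: 10.55
eef_pos: [0.4413, -0.3275, 0.2046]
tool_rot: [[0.995, -0.104, 0.004], [-0.104, -0.995, -0.004], [0.005, 0.003, -1.0]]
ft_force: [-0.4, 0.0, 0.4]
width: 0.0851
t: 11.35
eef_pos: [0.5457, -0.1226, 0.199]
tool_rot: [[0.995, -0.101, -0.002], [-0.101, -0.995, 0.002], [-0.003, -0.002, -1.0]]
ft_force: [-0.5, 0.1, -0.4]
width: 0.0855
t 11.35 tcp [ 0.5457 -0.1226  0.199 ] yaw -5.8 F [-0.5  0.1 -0.4] w 0.0855
(0.555, -0.092, 0.2, -6) turn first 0.0035 then shift [  6.1 -31.4  -1. ]
(0.555, -0.092, 0.05, -6) turn first -0.0 then shift [  0.   0. 150.]
```

```bash
python3 -m crank '{"rot":[[0,0,0],[0,0,0],[0,0,0],[0,0,0]],"delta_pos":[[3,-16,0],[3,-15,0],[0,0,0],[0,0,0]],"gripper":[100,100,100,100]}' 
python3 -m crank '{"rot":[[0,0,0],[0,0,0],[0,0,0],[0,0,0],[0,0,0],[0,0,0],[0,0,0]],"delta_pos":[[0,0,15],[0,0,30],[0,0,30],[0,0,30],[0,0,20],[0,0,0],[0,0,0]],"gripper":[100,100,100,100,100,100,100]}'
python3 - <<'E'
from h import *
need((.555,-.092,.05,-6))
E
```

```text
t: 11.75
eef_pos: [0.5545, -0.096, 0.201]
tool_rot: [[0.995, -0.104, -0.0], [-0.104, -0.995, -0.0], [-0.0, 0.0, -1.0]]
ft_force: [0.4, 0.1, 0.8]
width: 0.0856
t: 12.45
eef_pos: [0.554, -0.0964, 0.0758]
tool_rot: [[0.994, -0.105, -0.001], [-0.105, -0.994, 0.0], [-0.001, -0.0, -1.0]]
ft_force: [-0.4, 0.0, -0.0]
width: 0.0852
t 12.45 tcp [ 0.554  -0.0964  0.0758] yaw -6.04 F [-0.4  0.  -0. ] w 0.0852
(0.555, -0.092, 0.05, -6) turn first -0.0008 then shift [ 0.5 -4.5 25.8]
```

```bash
python3 -m crank '{"rot":[[0,0,0],[0,0,0],[0,0,0],[0,0,0],[0,0,0],[0,0,0],[0,0,0]],"delta_pos":[[0.5,-4.5,0],[0,0,13],[0,0,12],[0,0,0],[0,0,0],[0,0,0],[0,0,0]],"gripper":[100,100,100,100,100,100,0]}' 40 
python3 -m crank '{"rot":[[0,0,0],[0,0,0],[0,0,0],[0,0,0],[0,0,0],[0,0,0],[0,0,0],[0,0,0]],"delta_pos":[[0,0,0],[0,0,0],[0,0,0],[0,0,0],[0,0,0],[0,0,0],[0,0,0],[0,0,0]],"gripper":[0,0,0,0,0,0,0,0]}'
python3 - <<'E'
from h import *
p=robot.state()["eef_pos"]
need((p[0],p[1],.2,-6),(.5515,-.2666,.2,-6),(.5515,-.2666,p[2]+.013,-6))
E
```

```text
t: 13.15
eef_pos: [0.556, -0.0917, 0.0518]
tool_rot: [[0.995, -0.105, 0.001], [-0.105, -0.995, -0.0], [0.001, 0.0, -1.0]]
ft_force: [-0.3, 0.6, 0.2]
width: 0.0729
t: 13.95
eef_pos: [0.5561, -0.0917, 0.0519]
tool_rot: [[0.995, -0.104, 0.001], [-0.104, -0.995, -0.0], [0.001, 0.0, -1.0]]
ft_force: [-0.2, 0.2, 6.1]
width: 0.0554
t 13.95 tcp [ 0.5561 -0.0917  0.0519] yaw -6.0 F [-0.2  0.2  6.1] w 0.0554
(np.float64(0.5560592684890657), np.float64(-0.09168668230420936), 0.2, -6) turn first 0.0 then shift [   0.     0.  -148.1]
(0.5515, -0.2666, 0.2, -6) turn first -0.0 then shift [ 13.7 174.4  -0. ]
(0.5515, -0.2666, np.float64(0.06490060889448819), -6) turn first -0.0 then shift [  0.    0.  135.1]
```

```bash
python3 -m crank '{"rot":[[0,0,0],[0,0,0],[0,0,0],[0,0,0],[0,0,0],[0,0,0],[0,0,0]],"delta_pos":[[0,0,-10],[0,0,-25],[0,0,-30],[0,0,-30],[0,0,-30],[0,0,-20],[0,0,-3]],"gripper":[0,0,0,0,0,0,0]}' 
python3 -m crank '{"rot":[[0,0,0],[0,0,0],[0,0,0],[0,0,0],[0,0,0],[0,0,0],[0,0,0],[0,0,0]],"delta_pos":[[1,10,0],[2,25,0],[2,30,0],[2,30,0],[2,30,0],[2,29,0],[2,20,0],[0,0,0]],"gripper":[0,0,0,0,0,0,0,0]}' 
python3 -m crank '{"rot":[[0,0,0],[0,0,0],[0,0,0],[0,0,0],[0,0,0],[0,0,0],[0,0,0],[0,0,0]],"delta_pos":[[0,0,10],[0,0,25],[0,0,30],[0,0,25],[0,0,20],[0,0,10],[0,0,0],[0,0,0]],"gripper":[0,0,0,0,0,0,0,0]}' 
python3 - <<'E'
from h import *
need((.5515,-.2666,.065,-6))
E
```

```text
t: 14.65
eef_pos: [0.5571, -0.0921, 0.2029]
tool_rot: [[0.995, -0.105, 0.005], [-0.105, -0.995, -0.001], [0.005, 0.001, -1.0]]
ft_force: [1.0, -0.7, -2.2]
width: 0.0551
t: 15.45
eef_pos: [0.5489, -0.2686, 0.1972]
tool_rot: [[0.994, -0.108, -0.003], [-0.108, -0.994, 0.001], [-0.003, -0.0, -1.0]]
ft_force: [-0.0, 0.6, -2.2]
width: 0.0551
t: 16.25
eef_pos: [0.5507, -0.2656, 0.0798]
tool_rot: [[0.995, -0.104, 0.0], [-0.104, -0.995, -0.0], [0.0, 0.0, -1.0]]
ft_force: [-0.3, -0.3, -1.7]
width: 0.0552
t 16.25 tcp [ 0.5507 -0.2656  0.0798] yaw -5.96 F [-0.3 -0.3 -1.7] w 0.0552
(0.5515, -0.2666, 0.065, -6) turn first 0.0007 then shift [ 0.9  0.9 14.8]
```

```bash
python3 -m crank '{"rot":[[0,0,0],[0,0,0],[0,0,0],[0,0,0],[0,0,0],[0,0,0]],"delta_pos":[[0,0,5],[0,0,4],[0,0,3],[0,0,1.5],[0,0,1],[0,0,0]],"gripper":[0,0,0,0,0,0]}' 
python3 -m crank '{"rot":[[0,0,0],[0,0,0]],"delta_pos":[[0,0,1],[0,0,0]],"gripper":[0,0]}' 

```

```text
t: 16.85
eef_pos: [0.5504, -0.2661, 0.065]
tool_rot: [[0.995, -0.105, 0.0], [-0.105, -0.995, -0.0], [0.0, 0.0, -1.0]]
ft_force: [-0.7, 0.8, -1.3]
width: 0.0553
t: 17.05
eef_pos: [0.5507, -0.2661, 0.0649]
tool_rot: [[0.995, -0.105, 0.001], [-0.105, -0.995, -0.0], [0.001, 0.0, -1.0]]
ft_force: [-4.3, 1.8, 6.5]
width: 0.0551
```

Contact; I release, rise, and go to the can (0.575, 0.107, yaw −12).

```bash
python3 -m crank '{"rot":[[0,0,0],[0,0,0],[0,0,0],[0,0,0],[0,0,0]],"delta_pos":[[0,0,0],[0,0,0],[0,0,0],[0,0,0],[0,0,0]],"gripper":[100,100,100,100,100]}' 
python3 -m crank '{"rot":[[0,0,0],[0,0,0],[0,0,0],[0,0,0],[0,0,0],[0,0,0],[0,0,0]],"delta_pos":[[0,0,-10],[0,0,-25],[0,0,-30],[0,0,-30],[0,0,-30],[0,0,-12],[0,0,0]],"gripper":[100,100,100,100,100,100,100]}' 
python3 -m crank '{"rot":[[0,0,0],[0,0,0],[0,0,0],[0,0,0],[0,0,0],[0,0,0],[0,0,0],[0,0,0]],"delta_pos":[[-1,-40,0],[-1,-40,0],[-2,-40,0],[-2,-40,0],[-2,-40,0],[-2,-40,0],[-2,-40,0],[-2,-40,0]],"gripper":[100,100,100,100,100,100,100,100]}' 
python3 -m crank '{"rot":[[0,0,0.105],[0,0,0],[0,0,0]],"delta_pos":[[0,-20,0],[0,-20,0],[0,0,0]],"gripper":[100,100,100]}' 
python3 - <<'E'
from h import *
need((.5755,.107,.2,-12),(.5755,.107,.05,-12))
E
```

```text
t: 17.55
eef_pos: [0.5503, -0.266, 0.0637]
tool_rot: [[0.995, -0.105, -0.0], [-0.105, -0.995, 0.0], [-0.0, -0.0, -1.0]]
ft_force: [-0.4, -0.4, -0.4]
width: 0.0854
t: 18.25
eef_pos: [0.5517, -0.2668, 0.2037]
tool_rot: [[0.995, -0.104, 0.004], [-0.104, -0.995, -0.003], [0.005, 0.002, -1.0]]
ft_force: [1.1, 0.9, 0.1]
width: 0.0855
t: 19.05
eef_pos: [0.5686, 0.0553, 0.1983]
tool_rot: [[0.995, -0.105, -0.003], [-0.105, -0.995, -0.0], [-0.003, 0.0, -1.0]]
ft_force: [-0.6, 0.3, -0.3]
width: 0.0855
t: 19.35
eef_pos: [0.575, 0.0955, 0.1983]
tool_rot: [[0.979, -0.206, -0.003], [-0.206, -0.979, 0.001], [-0.003, 0.0, -1.0]]
ft_force: [-0.6, -0.9, -0.4]
width: 0.0856
t 19.35 tcp [0.575  0.0955 0.1983] yaw -11.86 F [-0.6 -0.9 -0.4] w 0.0856
(0.5755, 0.107, 0.2, -12) turn first 0.0025 then shift [ -1.9 -11.4  -1.7]
(0.5755, 0.107, 0.05, -12) turn first -0.0 then shift [  0.   0. 150.]
```

```bash
python3 -m crank '{"rot":[[0,0,0],[0,0,0],[0,0,0],[0,0,0],[0,0,0],[0,0,0],[0,0,0],[0,0,0]],"delta_pos":[[-2,-11.5,0],[0,0,15],[0,0,30],[0,0,30],[0,0,30],[0,0,20],[0,0,0],[0,0,0]],"gripper":[100,100,100,100,100,100,100,100]}'
python3 - <<'E'
from h import *
need((.5755,.107,.05,-12))
f=robot.grab_frame("side");save(f,"s3",(200,60,240,210),2.5)
E
```

```text
t: 20.15
eef_pos: [0.5759, 0.1042, 0.075]
tool_rot: [[0.978, -0.209, -0.002], [-0.209, -0.978, -0.0], [-0.002, 0.001, -1.0]]
ft_force: [-0.3, -0.4, 0.6]
width: 0.0853
t 20.15 tcp [0.5759 0.1042 0.075 ] yaw -12.05 F [-0.3 -0.4  0.6] w 0.0853
(0.5755, 0.107, 0.05, -12) turn first -0.0009 then shift [-0.9 -2.7 25. ]
```

View pics/s3.png

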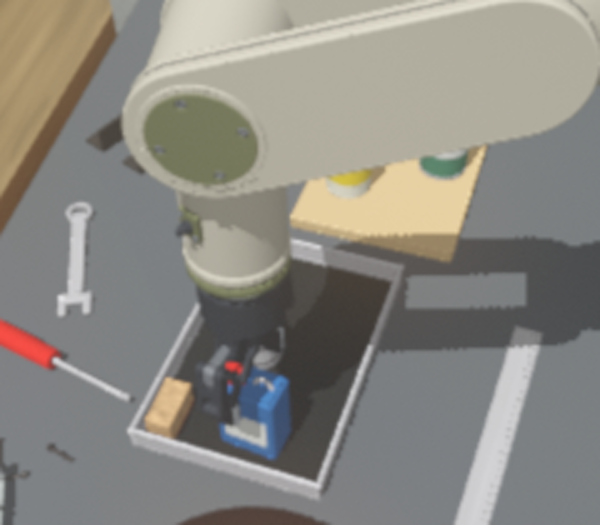

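```bash
python3 - <<'E'
from h import *
f=robot.grab_frame("side")
def pr(p):
    c=f["world_to_cam"]@[*p,1];q=f["camera_matrix"]@c[:3];q=q[:2]/q[2];return ((q-[200,60])*2.5).round()
a=np.radians(-12)
for x,y,z in ((.031,.02,.097),(-.031,.02,.097),(.031,.02,.003),(-.031,.02,.003),(0,.042,.088),(0,.057,.088)):
    print((x,y,z),pr((.5755+x*np.cos(a)-y*np.sin(a),.107+x*np.sin(a)+y*np.cos(a),z)))
# near fingertip + visible can by depth
P=cloud(f);h=cv2.cvtColor(f["image"],cv2.COLOR_RGB2HSV)
m=(h[...,0]>95)&(h[...,0]<125)&(h[...,1]>130)&(h[...,2]>60)&(abs(P[...,1]-.107)<.06)&(abs(P[...,0]-.575)<.07)
for z in(.01,.03,.05,.07,.09):
    q=P[m&(abs(P[...,2]-z)<.01)]; print(z,len(q),np.nanmin(q,0).round(3),np.nanmax(q,0).round(3))
k=(P[...,1]>.13)&(P[...,1]<.2)&(abs(P[...,0]-.58)<.07)&(P[...,2]>.07)&(P[...,2]<.11)
q=P[k];print("finger",len(q),q.min(0),q.max(0),np.median(q,0))
E
```

```text
(0.031, 0.02, 0.097) [211. 387.]
(-0.031, 0.02, 0.097) [271. 409.]
(0.031, 0.02, 0.003) [219. 440.]
(-0.031, 0.02, 0.003) [274. 461.]
(0, 0.042, 0.088) [230. 422.]
(0, 0.057, 0.088) [223. 434.]
0.01 14 [0.554 0.121 0.011] [0.603 0.132 0.017]
0.03 6 [0.553 0.131 0.021] [0.556 0.132 0.039]
0.05 4 [0.552 0.13  0.045] [0.552 0.134 0.058]
0.07 13 [0.551 0.129 0.062] [0.564 0.132 0.079]
0.09 87 [0.544 0.096 0.081] [0.565 0.133 0.1  ]
finger 60 [0.54900112 0.13009329 0.0701813 ] [0.59508241 0.15917002 0.10978038] [0.56095807 0.13219685 0.09435656]
```

The near fingertip and can corners project where the picture shows them, so the grasp is centred. Grip.

```bash
python3 -m crank '{"rot":[[0,0,0],[0,0,0],[0,0,0],[0,0,0],[0,0,0],[0,0,0],[0,0,0]],"delta_pos":[[-0.5,-2.5,0],[0,0,13],[0,0,11],[0,0,0],[0,0,0],[0,0,0],[0,0,0]],"gripper":[100,100,100,100,100,100,0]}' 40 
python3 -m crank '{"rot":[[0,0,0],[0,0,0],[0,0,0],[0,0,0],[0,0,0],[0,0,0],[0,0,0],[0,0,0]],"delta_pos":[[0,0,0],[0,0,0],[0,0,0],[0,0,0],[0,0,0],[0,0,0],[0,0,0],[0,0,0]],"gripper":[0,0,0,0,0,0,0,0]}'
python3 -m crank '{"rot":[[0,0,0],[0,0,0],[0,0,0],[0,0,0],[0,0,0],[0,0,0],[0,0,0]],"delta_pos":[[0,0,-10],[0,0,-25],[0,0,-30],[0,0,-30],[0,0,-30],[0,0,-20],[0,0,-3]],"gripper":[0,0,0,0,0,0,0]}' 
python3 - <<'E'
from h import *
need((.5369,-.4058,.2,-12),(.5369,-.4058,.065,-12))
E
```

```text
t: 20.95
eef_pos: [0.5769, 0.1074, 0.0522]
tool_rot: [[0.978, -0.208, 0.001], [-0.208, -0.978, 0.0], [0.001, -0.0, -1.0]]
ft_force: [0.5, 0.4, -0.7]
width: 0.0732
t: 21.75
eef_pos: [0.5769, 0.1075, 0.0522]
tool_rot: [[0.978, -0.208, 0.001], [-0.208, -0.978, 0.0], [0.001, -0.0, -1.0]]
ft_force: [-0.9, 1.3, 3.9]
width: 0.0396
t: 22.45
eef_pos: [0.5778, 0.1073, 0.203]
tool_rot: [[0.978, -0.208, 0.004], [-0.208, -0.978, 0.0], [0.004, -0.001, -1.0]]
ft_force: [1.2, -0.1, -2.7]
width: 0.04
t 22.45 tcp [0.5778 0.1073 0.203 ] yaw -12.02 F [ 1.2 -0.1 -2.7] w 0.04
(0.5369, -0.4058, 0.2, -12) turn first -0.0003 then shift [ 66.6 510.4   3. ]
(0.5369, -0.4058, 0.065, -12) turn first -0.0 then shift [  0.   0. 135.]
```

```bash
python3 -m crank '{"rot":[[0,0,0],[0,0,0],[0,0,0],[0,0,0],[0,0,0],[0,0,0],[0,0,0],[0,0,0]],"delta_pos":[[1,10,-10],[3,25,-10],[4,33,0],[4,33,0],[4,33,0],[4,33,0],[4,33,0],[4,33,0]],"gripper":[0,0,0,0,0,0,0,0]}' 
python3 -m crank '{"rot":[[0,0,0],[0,0,0],[0,0,0],[0,0,0],[0,0,0],[0,0,0],[0,0,0],[0,0,0]],"delta_pos":[[5,33,0],[5,33,0],[5,33,0],[5,33,0],[5,33,0],[5,33,0],[5,33,0],[4,25,0]],"gripper":[0,0,0,0,0,0,0,0]}' 
python3 -m crank '{"rot":[[0,0,0],[0,0,0],[0,0,0]],"delta_pos":[[1,15,0],[0,0,0],[0,0,0]],"gripper":[0,0,0]}' 
python3 - <<'E'
from h import *
need((.5369,-.4058,.065,-12))
E
```

```text
t: 23.25
eef_pos: [0.5537, -0.1281, 0.2179]
tool_rot: [[0.978, -0.208, -0.004], [-0.208, -0.978, 0.001], [-0.004, -0.0, -1.0]]
ft_force: [0.6, 0.5, -3.6]
width: 0.0396
t: 24.05
eef_pos: [0.5382, -0.3869, 0.2174]
tool_rot: [[0.978, -0.209, -0.003], [-0.209, -0.978, 0.002], [-0.004, -0.001, -1.0]]
ft_force: [0.8, 0.2, -3.2]
width: 0.0396
t: 24.35
eef_pos: [0.5376, -0.3992, 0.2186]
tool_rot: [[0.978, -0.209, -0.001], [-0.209, -0.978, 0.002], [-0.002, -0.002, -1.0]]
ft_force: [-0.2, 0.8, -3.7]
width: 0.0395
t 24.35 tcp [ 0.5376 -0.3992  0.2186] yaw -12.04 F [-0.2  0.8 -3.7] w 0.0395
(0.5369, -0.4058, 0.065, -12) turn first -0.0008 then shift [  0.7   6.6 153.6]
```

```bash
python3 -m crank '{"rot":[[0,0,0],[0,0,0],[0,0,0],[0,0,0],[0,0,0],[0,0,0],[0,0,0],[0,0,0]],"delta_pos":[[0,6.5,10],[0,0,25],[0,0,30],[0,0,30],[0,0,30],[0,0,15],[0,0,0],[0,0,0]],"gripper":[0,0,0,0,0,0,0,0]}' 
python3 -m crank '{"rot":[[0,0,0],[0,0,0],[0,0,0],[0,0,0],[0,0,0]],"delta_pos":[[0,0,4],[0,0,4],[0,0,3],[0,0,1.5],[0,0,0]],"gripper":[0,0,0,0,0]}' 

```

```text
t: 25.15
eef_pos: [0.5373, -0.4061, 0.0806]
tool_rot: [[0.978, -0.208, 0.001], [-0.208, -0.978, -0.0], [0.001, 0.0, -1.0]]
ft_force: [-0.2, -0.4, -3.1]
width: 0.0394
t: 25.65
eef_pos: [0.5366, -0.406, 0.067]
tool_rot: [[0.978, -0.208, -0.0], [-0.208, -0.978, 0.0], [-0.001, -0.0, -1.0]]
ft_force: [-0.5, -0.7, -3.0]
width: 0.0397
```

```bash
python3 -m crank '{"rot":[[0,0,0],[0,0,0],[0,0,0],[0,0,0]],"delta_pos":[[0,0,1.5],[0,0,1],[0,0,0.7],[0,0,0]],"gripper":[0,0,0,0]}' 

```

```text
t: 26.05
eef_pos: [0.537, -0.4062, 0.0652]
tool_rot: [[0.978, -0.208, 0.0], [-0.208, -0.978, -0.0], [0.0, 0.0, -1.0]]
ft_force: [-2.6, 2.9, 6.2]
width: 0.0397
```

Contact. Release, rise, then travel to above the weight (0.6005, 0.0005).

```bash
python3 -m crank '{"rot":[[0,0,0],[0,0,0],[0,0,0],[0,0,0],[0,0,0],[0,0,0]],"delta_pos":[[0,0,0],[0,0,0],[0,0,0],[0,0,0],[0,0,0],[0,0,0]],"gripper":[100,100,100,100,100,100]}' 
python3 -m crank '{"rot":[[0,0,0],[0,0,0],[0,0,0],[0,0,0],[0,0,0],[0,0,0],[0,0,0]],"delta_pos":[[0,0,-10],[0,0,-25],[0,0,-30],[0,0,-30],[0,0,-30],[0,0,-12],[0,0,0]],"gripper":[100,100,100,100,100,100,100]}' 
python3 -m crank '{"rot":[[0,0,-0.105],[0,0,0],[0,0,0],[0,0,0],[0,0,0],[0,0,0],[0,0,0],[0,0,0]],"delta_pos":[[0,-20,0],[2,-40,0],[2,-40,0],[2,-40,0],[2,-40,0],[2,-40,0],[3,-40,0],[3,-40,0]],"gripper":[100,100,100,100,100,100,100,100]}' 
python3 -m crank '{"rot":[[0,0,0],[0,0,0],[0,0,0],[0,0,0],[0,0,0]],"delta_pos":[[3,-40,0],[3,-40,0],[3,-20,0],[0,0,0],[0,0,0]],"gripper":[100,100,100,100,100]}' 
python3 - <<'E'
from h import *
need((.6005,.0005,.2,-6),(.6005,.0005,.013,-6))
f=robot.grab_frame("top");save(f,"t4",(170,120,320,180),2.5)
E
```

```text
t: 26.65
eef_pos: [0.5368, -0.4061, 0.064]
tool_rot: [[0.978, -0.208, -0.0], [-0.208, -0.978, 0.0], [-0.0, -0.0, -1.0]]
ft_force: [0.2, 0.7, -0.2]
width: 0.0855
t: 27.35
eef_pos: [0.538, -0.4071, 0.2044]
tool_rot: [[0.978, -0.208, 0.004], [-0.208, -0.978, -0.003], [0.005, 0.003, -1.0]]
ft_force: [-0.1, -0.2, -0.5]
width: 0.0855
t: 28.15
eef_pos: [0.5851, -0.1079, 0.1986]
tool_rot: [[0.995, -0.105, -0.003], [-0.105, -0.995, 0.001], [-0.003, -0.001, -1.0]]
ft_force: [-0.1, 0.6, -0.4]
width: 0.0856
t: 28.65
eef_pos: [0.6046, -0.0111, 0.1991]
tool_rot: [[0.995, -0.103, -0.003], [-0.103, -0.995, -0.0], [-0.003, 0.0, -1.0]]
ft_force: [-0.7, -1.3, 0.2]
width: 0.0853
t 28.65 tcp [ 0.6046 -0.0111  0.1991] yaw -5.93 F [-0.7 -1.3  0.2] w 0.0853
(0.6005, 0.0005, 0.2, -6) turn first 0.0012 then shift [ -5.3 -11.1  -0.9]
(0.6005, 0.0005, 0.013, -6) turn first -0.0 then shift [  0.   0. 187.]
```

View pics/t4.png

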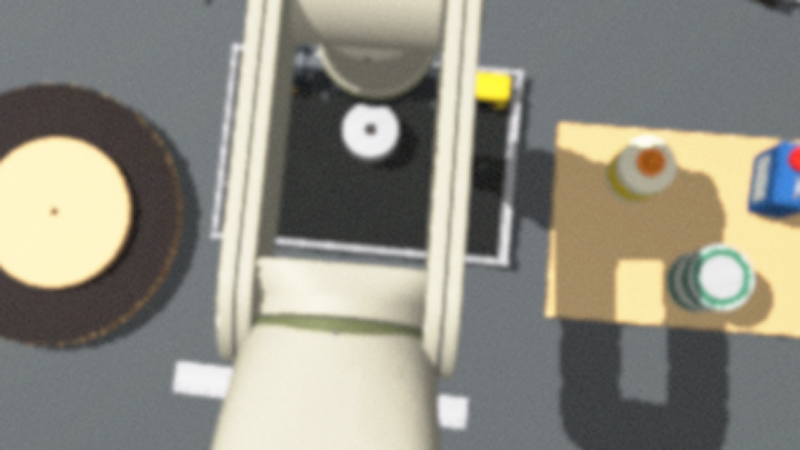

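The picture shows glue (645,165), tin (715,280) and can (785,178) upright on the board, and the weight (370,128) unmoved. Now grasp the weight.

```bash
python3 -m crank '{"rot":[[0,0,0],[0,0,0],[0,0,0],[0,0,0],[0,0,0],[0,0,0],[0,0,0],[0,0,0]],"delta_pos":[[-5,-11,0],[0,0,15],[0,0,30],[0,0,30],[0,0,30],[0,0,20],[0,0,0],[0,0,0]],"gripper":[100,100,100,100,100,100,100,100]}'
python3 - <<'E'
from h import *
need((.6005,.0005,.012,-6))
E
```

```text
t: 29.5
eef_pos: [0.6011, -0.0001, 0.0756]
tool_rot: [[0.994, -0.105, -0.001], [-0.105, -0.994, 0.0], [-0.001, 0.0, -1.0]]
ft_force: [0.2, -0.0, -0.0]
width: 0.0857
t 29.5 tcp [ 6.011e-01 -1.000e-04  7.560e-02] yaw -6.03 F [ 0.2 -0.  -0. ] w 0.0857
(0.6005, 0.0005, 0.012, -6) turn first -0.0005 then shift [-0.7 -0.5 63.6]
```

```bash
python3 -m crank '{"rot":[[0,0,0],[0,0,0],[0,0,0],[0,0,0],[0,0,0],[0,0,0],[0,0,0],[0,0,0]],"delta_pos":[[-0.5,-0.5,15],[0,0,25],[0,0,15],[0,0,7],[0,0,0],[0,0,0],[0,0,0],[0,0,0]],"gripper":[100,100,100,100,100,100,0,0]}' 70
python3 -m crank '{"rot":[[0,0,0],[0,0,0],[0,0,0],[0,0,0],[0,0,0],[0,0,0],[0,0,0]],"delta_pos":[[0,0,0],[0,0,0],[0,0,0],[0,0,0],[0,0,0],[0,0,0],[0,0,0]],"gripper":[0,0,0,0,0,0,0]}'
python3 -m crank '{"rot":[[0,0,0],[0,0,0],[0,0,0],[0,0,0],[0,0,0],[0,0,0],[0,0,0]],"delta_pos":[[0,0,-10],[0,0,-20],[0,0,-30],[0,0,-30],[0,0,-30],[0,0,-15],[0,0,0]],"gripper":[0,0,0,0,0,0,0]}' 
python3 - <<'E'
from h import *
need((.525,.319,.15,-6),(.525,.319,.061,-6))
E
```

```text
t: 30.3
eef_pos: [0.6021, 0.0007, 0.0152]
tool_rot: [[0.995, -0.105, 0.002], [-0.105, -0.995, -0.0], [0.002, -0.0, -1.0]]
ft_force: [-0.2, 0.0, 0.4]
width: 0.0592
t: 31.0
eef_pos: [0.6025, 0.0012, 0.0157]
tool_rot: [[0.995, -0.104, 0.002], [-0.104, -0.995, 0.0], [0.002, -0.001, -1.0]]
ft_force: [-0.4, 3.3, 6.7]
width: 0.0546
t: 31.7
eef_pos: [0.6025, 0.0006, 0.1513]
tool_rot: [[0.995, -0.105, 0.004], [-0.105, -0.995, -0.0], [0.004, 0.0, -1.0]]
ft_force: [0.7, -0.4, -8.7]
width: 0.0543
t 31.7 tcp [6.025e-01 6.000e-04 1.513e-01] yaw -6.0 F [ 0.7 -0.4 -8.7] w 0.0543
(0.525, 0.319, 0.15, -6) turn first 0.0 then shift [-110.4 -308.6    1.3]
(0.525, 0.319, 0.061, -6) turn first -0.0 then shift [ 0.  0. 89.]
```

```bash
python3 -m crank '{"rot":[[0,0,0],[0,0,0],[0,0,0],[0,0,0],[0,0,0],[0,0,0],[0,0,0]],"delta_pos":[[-4,-10,0],[-8,-22,0],[-10,-28,0],[-10,-28,0],[-10,-28,0],[-10,-28,0],[-10,-28,0]],"gripper":[0,0,0,0,0,0,0]}' 
python3 -m crank '{"rot":[[0,0,0],[0,0,0],[0,0,0],[0,0,0],[0,0,0],[0,0,0],[0,0,0],[0,0,0]],"delta_pos":[[-10,-28,0],[-10,-28,0],[-10,-28,0],[-10,-28,0],[-5,-15,0],[-3,-7,0],[0,0,0],[0,0,0]],"gripper":[0,0,0,0,0,0,0,0]}' 
python3 - <<'E'
from h import *
need((.527,.319,.15,-6),(.527,.319,.065,-6))
E
```

```text
t: 32.4
eef_pos: [0.555, 0.1796, 0.1458]
tool_rot: [[0.995, -0.104, -0.005], [-0.104, -0.995, -0.001], [-0.005, 0.001, -1.0]]
ft_force: [0.3, -0.1, -9.7]
width: 0.0543
t: 33.2
eef_pos: [0.5237, 0.3155, 0.1482]
tool_rot: [[0.994, -0.105, -0.001], [-0.105, -0.994, -0.001], [-0.001, 0.001, -1.0]]
ft_force: [-0.4, -0.4, -8.9]
width: 0.0541
t 33.2 tcp [0.5237 0.3155 0.1482] yaw -6.02 F [-0.4 -0.4 -8.9] w 0.0541
(0.527, 0.319, 0.15, -6) turn first -0.0003 then shift [ 2.9 -3.8 -1.8]
(0.527, 0.319, 0.065, -6) turn first -0.0 then shift [ 0.  0. 85.]
```

```bash
python3 -m crank '{"rot":[[0,0,0],[0,0,0],[0,0,0],[0,0,0],[0,0,0],[0,0,0],[0,0,0]],"delta_pos":[[3,-4,0],[0,0,15],[0,0,20],[0,0,20],[0,0,12],[0,0,0],[0,0,0]],"gripper":[0,0,0,0,0,0,0]}' 
python3 - <<'E'
from h import *
need((.527,.319,.065,-6))
f=robot.grab_frame("side");P=cloud(f);save(f,"s5",(180,200,240,180),3)
k=(abs(P[...,1]-.319)<.03)&(abs(P[...,0]-.525)<.045)&(P[...,2]>.062)&(P[...,2]<.075)
print(k.sum(),P[k].min(0),P[k].max(0))
E
```

```text
t: 33.9
eef_pos: [0.5274, 0.32, 0.082]
tool_rot: [[0.994, -0.105, -0.0], [-0.105, -0.994, -0.0], [-0.0, 0.0, -1.0]]
ft_force: [0.3, 0.1, -8.5]
width: 0.0544
t 33.9 tcp [0.5274 0.32   0.082 ] yaw -6.02 F [ 0.3  0.1 -8.5] w 0.0544
(0.527, 0.319, 0.065, -6) turn first -0.0003 then shift [-0.3  1.1 17. ]
9 [0.5000936  0.32530166 0.07076341] [0.52173492 0.34627782 0.07489933]
```

View pics/s5.png

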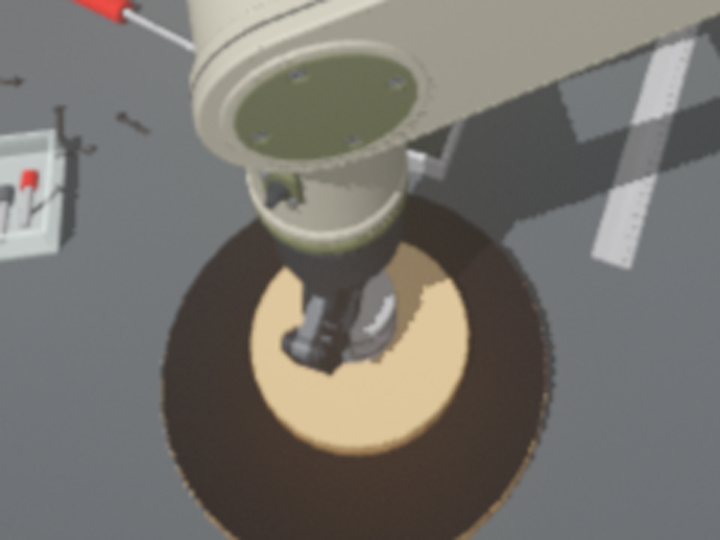

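The weight hangs level above the round, near its centre (round centre about (360,345)). Lower it slowly.

```bash
python3 -m crank '{"rot":[[0,0,0],[0,0,0],[0,0,0],[0,0,0],[0,0,0],[0,0,0],[0,0,0]],"delta_pos":[[0,1,5],[0,0,4],[0,0,3],[0,0,2],[0,0,1],[0,0,0],[0,0,0]],"gripper":[0,0,0,0,0,0,0]}' 

```

```text
t: 34.65
eef_pos: [0.5272, 0.3193, 0.0672]
tool_rot: [[0.995, -0.105, 0.0], [-0.105, -0.995, 0.0], [0.0, -0.0, -1.0]]
ft_force: [0.3, 0.6, -9.0]
width: 0.0542
```

```bash
python3 -m crank '{"rot":[[0,0,0],[0,0,0],[0,0,0],[0,0,0]],"delta_pos":[[0,0,0.8],[0,0,0.7],[0,0,0.5],[0,0,0]],"gripper":[0,0,0,0]}' 
python3 -m crank '{"rot":[[0,0,0],[0,0,0]],"delta_pos":[[0,0,0.5],[0,0,0]],"gripper":[0,0]}'
```

```text
t: 35.05
eef_pos: [0.5271, 0.3192, 0.065]
tool_rot: [[0.995, -0.104, -0.0], [-0.104, -0.995, -0.0], [-0.0, 0.0, -1.0]]
ft_force: [-0.2, -0.2, -8.6]
width: 0.0541
t: 35.25
eef_pos: [0.5272, 0.3193, 0.0648]
tool_rot: [[0.995, -0.104, 0.0], [-0.104, -0.995, 0.0], [0.0, -0.0, -1.0]]
ft_force: [-1.4, 0.5, -7.3]
width: 0.0543
```

```bash
python3 -m crank '{"rot":[[0,0,0],[0,0,0]],"delta_pos":[[0,0,0.6],[0,0,0]],"gripper":[0,0]}'
```

```text
t: 35.45
eef_pos: [0.5272, 0.3193, 0.0647]
tool_rot: [[0.995, -0.104, 0.0], [-0.104, -0.995, -0.0], [0.0, 0.0, -1.0]]
ft_force: [-4.6, -2.0, -0.5]
width: 0.0545
```

Weight is seated. Release, rise, and check.

```bash
python3 -m crank '{"rot":[[0,0,0],[0,0,0],[0,0,0],[0,0,0],[0,0,0],[0,0,0]],"delta_pos":[[0,0,0],[0,0,0],[0,0,0],[0,0,0],[0,0,0],[0,0,0]],"gripper":[70,80,90,100,100,100]}' 
python3 -m crank '{"rot":[[0,0,0],[0,0,0],[0,0,0],[0,0,0],[0,0,0],[0,0,0],[0,0,0]],"delta_pos":[[0,0,-10],[0,0,-25],[0,0,-30],[0,0,-30],[0,0,-30],[0,0,-15],[0,0,0]],"gripper":[100,100,100,100,100,100,100]}' 
python3 -m crank '{"rot":[[0,0,0],[0,0,0],[0,0,0],[0,0,0],[0,0,0],[0,0,0],[0,0,0],[0,0,0]],"delta_pos":[[0,40,0],[0,40,0],[0,40,0],[0,40,0],[0,40,0],[0,40,0],[0,40,0],[0,40,0]],"gripper":[100,100,100,100,100,100,100,100]}' 
python3 - <<'E'
from h import *
f=robot.grab_frame("top");P=cloud(f);g=robot.grab_frame("side");Q=cloud(g);save(f,"t6",(130,120,340,200),2.3)
def rep(n,C,c,r,z0,z1):
    d=np.hypot(C[...,0]-c[0],C[...,1]-c[1]);p=C[(d<r)&(C[...,2]>z0)&(C[...,2]<z1)];
    if len(p)<5: print(n,len(p)); return
    e=cv2.minEnclosingCircle(p[:,:2].astype(np.float32));print(n,len(p),np.round(e[0],4),round(e[1],4),"z",np.median(p[:,2]).round(4))
for s,C in(("top",P),("side",Q)):
    rep(s+" weight",C,(.525,.319),.045,.09,.106)
    rep(s+" round",C,(.525,.319),.1,.045,.06)
    rep(s+" tin",C,(.44,-.326),.05,.105,.123)
    rep(s+" glue",C,(.55,-.266),.05,.093,.14)
need((.537,-.406,.2,-12),(.537,-.406,.065,-12))
E
```

```text
t: 36.05
eef_pos: [0.5273, 0.3193, 0.0641]
tool_rot: [[0.995, -0.104, 0.0], [-0.104, -0.995, 0.0], [0.0, -0.0, -1.0]]
ft_force: [1.0, -0.5, -0.2]
width: 0.0855
t: 36.75
eef_pos: [0.5288, 0.3201, 0.2076]
tool_rot: [[0.995, -0.104, 0.005], [-0.104, -0.995, 0.003], [0.005, -0.003, -1.0]]
ft_force: [0.2, 1.0, 0.1]
width: 0.0855
t: 37.55
eef_pos: [0.4923, -0.0004, 0.2018]
tool_rot: [[0.995, -0.104, -0.003], [-0.104, -0.995, 0.0], [-0.003, -0.0, -1.0]]
ft_force: [0.7, -0.1, -0.4]
width: 0.0853
top weight 414 [0.5249 0.3174] 0.0283 z 0.0964
top round 2250 [0.5247 0.3187] 0.0758 z 0.0504
top tin 555 [ 0.4389 -0.3274] 0.0312 z 0.1151
top glue 429 [ 0.5491 -0.2667] 0.028 z 0.1073
side weight 629 [0.5268 0.3186] 0.028 z 0.0992
side round 3269 [0.5262 0.3197] 0.0753 z 0.0533
side tin 269 [ 0.4428 -0.3269] 0.0327 z 0.1179
side glue 17 [ 0.5693 -0.2465] 0.012 z 0.0993
t 37.65 tcp [ 0.4923 -0.003   0.202 ] yaw -6.26 F [0.2 1.4 0.3] w 0.0855
(0.537, -0.406, 0.2, -12) turn first 0.1002 then shift [127.5 384.9   2. ]
(0.537, -0.406, 0.065, -12) turn first -0.0 then shift [  0.   0. 135.]
```

View pics/t6.png

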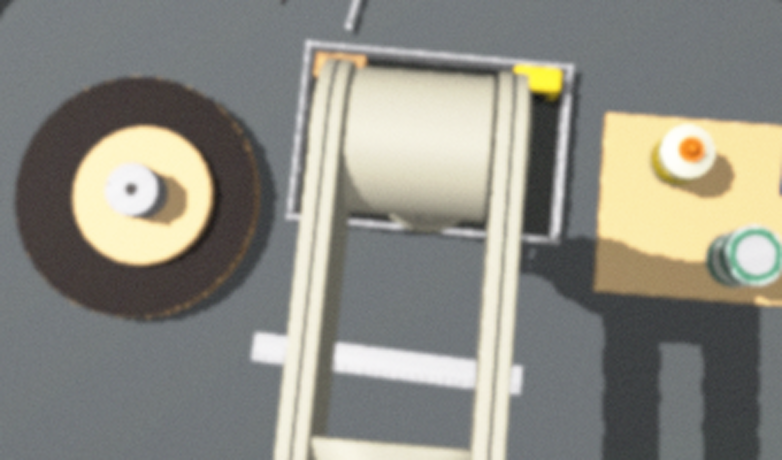

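The weight stands on the round, 1–1.5 mm off centre by depth, and the round has moved less than 1 mm. Next I fetch the can.

```bash
python3 -m crank '{"rot":[[0,0,0.1],[0,0,0],[0,0,0],[0,0,0],[0,0,0],[0,0,0],[0,0,0]],"delta_pos":[[0,0,0],[12,38,0],[13,38,0],[13,38,0],[13,38,0],[13,38,0],[13,38,0]],"gripper":[100,100,100,100,100,100,100]}' 
python3 -m crank '{"rot":[[0,0,0],[0,0,0],[0,0,0],[0,0,0],[0,0,0],[0,0,0],[0,0,0]],"delta_pos":[[13,38,0],[13,38,0],[13,38,0],[12,30,0],[0,10,0],[0,0,0],[0,0,0]],"gripper":[100,100,100,100,100,100,100]}' 
python3 - <<'E'
from h import *
need((.537,-.406,.2,-12),(.537,-.406,.065,-12))
E
```

```text
t: 38.35
eef_pos: [0.5224, -0.2385, 0.202]
tool_rot: [[0.979, -0.203, -0.002], [-0.203, -0.979, 0.002], [-0.002, -0.001, -1.0]]
ft_force: [0.9, 0.5, 1.1]
width: 0.0853
t: 39.05
eef_pos: [0.5413, -0.3975, 0.2028]
tool_rot: [[0.979, -0.203, -0.001], [-0.203, -0.979, 0.002], [-0.002, -0.002, -1.0]]
ft_force: [-0.3, 0.1, 0.8]
width: 0.0854
t 39.05 tcp [ 0.5413 -0.3975  0.2028] yaw -11.7 F [-0.3  0.1  0.8] w 0.0854
(0.537, -0.406, 0.2, -12) turn first 0.0052 then shift [-2.4  9.2  2.8]
(0.537, -0.406, 0.065, -12) turn first -0.0 then shift [  0.   0. 135.]
```

```bash
python3 -m crank '{"rot":[[0,0,0.005],[0,0,0],[0,0,0],[0,0,0],[0,0,0],[0,0,0],[0,0,0],[0,0,0]],"delta_pos":[[-2.5,9,0],[0,0,15],[0,0,30],[0,0,30],[0,0,25],[0,0,15],[0,0,0],[0,0,0]],"gripper":[100,100,100,100,100,100,100,100]}'
python3 - <<'E'
from h import *
need((.537,-.406,.065,-12))
E
```

```text
t: 39.85
eef_pos: [0.5374, -0.4073, 0.0895]
tool_rot: [[0.978, -0.208, 0.0], [-0.208, -0.978, -0.0], [0.0, 0.0, -1.0]]
ft_force: [0.2, 0.8, 0.2]
width: 0.085
t 39.85 tcp [ 0.5374 -0.4073  0.0895] yaw -12.0 F [0.2 0.8 0.2] w 0.085
(0.537, -0.406, 0.065, -12) turn first 0.0 then shift [-0.6 -1.2 24.5]
```

```bash
python3 -m crank '{"rot":[[0,0,0],[0,0,0],[0,0,0],[0,0,0],[0,0,0],[0,0,0],[0,0,0]],"delta_pos":[[-0.5,-1,0],[0,0,13],[0,0,11],[0,0,0],[0,0,0],[0,0,0],[0,0,0]],"gripper":[100,100,100,100,100,100,0]}' 40 
python3 -m crank '{"rot":[[0,0,0],[0,0,0],[0,0,0],[0,0,0],[0,0,0],[0,0,0],[0,0,0],[0,0,0]],"delta_pos":[[0,0,0],[0,0,0],[0,0,0],[0,0,0],[0,0,0],[0,0,0],[0,0,0],[0,0,0]],"gripper":[0,0,0,0,0,0,0,0]}'
python3 -m crank '{"rot":[[0,0,0],[0,0,0],[0,0,0],[0,0,0],[0,0,0],[0,0,0],[0,0,0],[0,0,0]],"delta_pos":[[0,0,-10],[0,0,-25],[0,0,-30],[0,0,-30],[0,0,-30],[0,0,-20],[0,0,-6],[0,0,0]],"gripper":[0,0,0,0,0,0,0,0]}' 
python3 - <<'E'
from h import *
need((.5769,.1075,.215,-12),(.5769,.1075,.053,-12))
E
```

```text
t: 40.55
eef_pos: [0.5371, -0.4065, 0.0655]
tool_rot: [[0.978, -0.208, 0.001], [-0.208, -0.978, -0.001], [0.001, 0.0, -1.0]]
ft_force: [-0.4, 0.7, -0.1]
width: 0.073
t: 41.35
eef_pos: [0.5371, -0.4063, 0.0654]
tool_rot: [[0.978, -0.208, 0.0], [-0.208, -0.978, -0.0], [0.001, 0.0, -1.0]]
ft_force: [0.1, 1.6, 5.6]
width: 0.0395
t: 42.15
eef_pos: [0.5369, -0.4066, 0.2165]
tool_rot: [[0.978, -0.208, 0.001], [-0.208, -0.978, -0.001], [0.001, 0.001, -1.0]]
ft_force: [0.4, 0.4, -3.2]
width: 0.0397
t 42.15 tcp [ 0.5369 -0.4066  0.2165] yaw -12.02 F [ 0.4  0.4 -3.2] w 0.0397
(0.5769, 0.1075, 0.215, -12) turn first -0.0004 then shift [ -67.7 -511.2    1.5]
(0.5769, 0.1075, 0.053, -12) turn first -0.0 then shift [  0.   0. 162.]
```

```bash
python3 -m crank '{"rot":[[0,0,0],[0,0,0],[0,0,0],[0,0,0],[0,0,0],[0,0,0],[0,0,0],[0,0,0]],"delta_pos":[[-1,-10,0],[-3,-25,0],[-4,-33,0],[-4,-33,0],[-4,-33,0],[-4,-33,0],[-4,-33,0],[-4,-33,0]],"gripper":[0,0,0,0,0,0,0,0]}' 
python3 -m crank '{"rot":[[0,0,0],[0,0,0],[0,0,0],[0,0,0],[0,0,0],[0,0,0],[0,0,0],[0,0,0]],"delta_pos":[[-5,-33,0],[-5,-33,0],[-5,-33,0],[-5,-33,0],[-5,-33,0],[-5,-33,0],[-5,-33,0],[-4,-25,0]],"gripper":[0,0,0,0,0,0,0,0]}' 
python3 -m crank '{"rot":[[0,0,0],[0,0,0],[0,0,0]],"delta_pos":[[-1,-15,0],[0,0,0],[0,0,0]],"gripper":[0,0,0]}' 
python3 - <<'E'
from h import *
need((.5769,.1075,.053,-12))
E
```

```text
t: 42.95
eef_pos: [0.5566, -0.1701, 0.2135]
tool_rot: [[0.978, -0.208, -0.003], [-0.208, -0.978, 0.002], [-0.004, -0.001, -1.0]]
ft_force: [0.7, -0.2, -3.1]
width: 0.0397
t: 43.75
eef_pos: [0.5713, 0.0885, 0.2135]
tool_rot: [[0.978, -0.207, -0.004], [-0.207, -0.978, 0.0], [-0.004, 0.0, -1.0]]
ft_force: [1.0, 0.6, -2.2]
width: 0.0396
t: 44.05
eef_pos: [0.5746, 0.1006, 0.2149]
tool_rot: [[0.978, -0.208, -0.002], [-0.208, -0.978, -0.001], [-0.002, 0.001, -1.0]]
ft_force: [0.1, -0.9, -3.7]
width: 0.0397
t 44.05 tcp [0.5746 0.1006 0.2149] yaw -11.98 F [ 0.1 -0.9 -3.7] w 0.0397
(0.5769, 0.1075, 0.053, -12) turn first 0.0003 then shift [  0.8  -7.2 161.9]
```

```bash
python3 -m crank '{"rot":[[0,0,0],[0,0,0],[0,0,0],[0,0,0],[0,0,0],[0,0,0],[0,0,0],[0,0,0]],"delta_pos":[[1,-5,10],[0,0,25],[0,0,30],[0,0,30],[0,0,30],[0,0,20],[0,0,0],[0,0,0]],"gripper":[0,0,0,0,0,0,0,0]}' 
python3 - <<'E'
from h import *
need((.5769,.1075,.053,-12))
E
```

```text
t: 44.85
eef_pos: [0.577, 0.1049, 0.0706]
tool_rot: [[0.978, -0.209, -0.001], [-0.209, -0.978, -0.0], [-0.001, 0.0, -1.0]]
ft_force: [0.3, 0.0, -3.7]
width: 0.0394
t 44.85 tcp [0.577  0.1049 0.0706] yaw -12.07 F [ 0.3  0.  -3.7] w 0.0394
(0.5769, 0.1075, 0.053, -12) turn first -0.0013 then shift [-0.6 -2.5 17.6]
```

```bash
python3 -m crank '{"rot":[[0,0,0],[0,0,0],[0,0,0],[0,0,0],[0,0,0],[0,0,0],[0,0,0]],"delta_pos":[[-0.5,-2.5,5],[0,0,5],[0,0,4],[0,0,2],[0,0,1],[0,0,0.5],[0,0,0]],"gripper":[0,0,0,0,0,0,0]}' 
python3 -m crank '{"rot":[[0,0,0],[0,0,0]],"delta_pos":[[0,0,0.8],[0,0,0]],"gripper":[0,0]}' 

```

```text
t: 45.55
eef_pos: [0.5773, 0.1081, 0.0535]
tool_rot: [[0.978, -0.208, 0.0], [-0.208, -0.978, 0.0], [0.0, -0.0, -1.0]]
ft_force: [0.3, -0.1, -3.1]
width: 0.0396
t: 45.75
eef_pos: [0.5773, 0.1081, 0.0527]
tool_rot: [[0.978, -0.208, 0.0], [-0.208, -0.978, 0.0], [0.0, -0.0, -1.0]]
ft_force: [-0.7, -0.2, -3.4]
width: 0.0397
```

```bash
python3 -m crank '{"rot":[[0,0,0],[0,0,0],[0,0,0]],"delta_pos":[[0,0,0.6],[0,0,0.4],[0,0,0]],"gripper":[0,0,0]}' 

```

```text
t: 46.05
eef_pos: [0.5775, 0.1081, 0.0524]
tool_rot: [[0.978, -0.208, 0.0], [-0.208, -0.978, 0.0], [0.0, -0.0, -1.0]]
ft_force: [-3.9, 0.0, 4.3]
width: 0.0394
```

Seated. Release, rise, and go to the glue bottle at TCP (0.5505, −0.266).

```bash
python3 -m crank '{"rot":[[0,0,0],[0,0,0],[0,0,0],[0,0,0],[0,0,0],[0,0,0]],"delta_pos":[[0,0,0],[0,0,0],[0,0,0],[0,0,0],[0,0,0],[0,0,0]],"gripper":[100,100,100,100,100,100]}' 
python3 -m crank '{"rot":[[0,0,0],[0,0,0],[0,0,0],[0,0,0],[0,0,0],[0,0,0],[0,0,0]],"delta_pos":[[0,0,-10],[0,0,-25],[0,0,-30],[0,0,-30],[0,0,-30],[0,0,-20],[0,0,0]],"gripper":[100,100,100,100,100,100,100]}' 
python3 -m crank '{"rot":[[0,0,-0.105],[0,0,0],[0,0,0],[0,0,0],[0,0,0],[0,0,0],[0,0,0],[0,0,0]],"delta_pos":[[0,0,0],[0,38,0],[2,38,0],[2,38,0],[2,38,0],[2,38,0],[2,38,0],[2,38,0]],"gripper":[100,100,100,100,100,100,100,100]}' 
python3 -m crank '{"rot":[[0,0,0],[0,0,0],[0,0,0],[0,0,0],[0,0,0]],"delta_pos":[[1,38,0],[1,38,0],[1,28,0],[0,0,0],[0,0,0]],"gripper":[100,100,100,100,100]}' 
python3 - <<'E'
from h import *
need((.5505,-.266,.2,-6),(.5505,-.266,.065,-6))
E
```

```text
t: 46.65
eef_pos: [0.5773, 0.1081, 0.0517]
tool_rot: [[0.978, -0.208, 0.0], [-0.208, -0.978, 0.0], [0.0, -0.0, -1.0]]
ft_force: [-0.0, 0.2, 0.0]
width: 0.0854
t: 47.35
eef_pos: [0.5797, 0.1084, 0.202]
tool_rot: [[0.978, -0.208, 0.008], [-0.208, -0.978, 0.001], [0.007, -0.002, -1.0]]
ft_force: [0.9, 0.1, -0.5]
width: 0.0853
t: 48.15
eef_pos: [0.5607, -0.1591, 0.196]
tool_rot: [[0.995, -0.104, -0.001], [-0.104, -0.995, 0.0], [-0.001, -0.0, -1.0]]
ft_force: [1.7, 0.8, 0.0]
width: 0.0856
t: 48.65
eef_pos: [0.5529, -0.2617, 0.1958]
tool_rot: [[0.994, -0.106, -0.001], [-0.106, -0.994, 0.001], [-0.001, -0.001, -1.0]]
ft_force: [-0.1, -0.3, -0.8]
width: 0.0854
t 48.65 tcp [ 0.5529 -0.2617  0.1958] yaw -6.09 F [-0.1 -0.3 -0.8] w 0.0854
(0.5505, -0.266, 0.2, -6) turn first -0.0016 then shift [-2.   4.5 -4.2]
(0.5505, -0.266, 0.065, -6) turn first -0.0 then shift [  0.   0. 135.]
```

```bash
python3 -m crank '{"rot":[[0,0,0],[0,0,0],[0,0,0],[0,0,0],[0,0,0],[0,0,0],[0,0,0],[0,0,0]],"delta_pos":[[-2,4,0],[0,0,15],[0,0,30],[0,0,30],[0,0,20],[0,0,10],[0,0,0],[0,0,0]],"gripper":[100,100,100,100,100,100,100,100]}'
python3 - <<'E'
from h import *
need((.5505,-.266,.065,-6))
E
```

```text
t: 49.45
eef_pos: [0.5516, -0.2651, 0.0923]
tool_rot: [[0.995, -0.104, 0.001], [-0.104, -0.995, -0.0], [0.001, 0.0, -1.0]]
ft_force: [1.1, -0.5, 0.3]
width: 0.0853
t 49.45 tcp [ 0.5516 -0.2651  0.0923] yaw -5.97 F [ 1.1 -0.5  0.3] w 0.0853
(0.5505, -0.266, 0.065, -6) turn first 0.0005 then shift [-1.   1.  27.3]
```

```bash
python3 -m crank '{"rot":[[0,0,0],[0,0,0],[0,0,0],[0,0,0],[0,0,0],[0,0,0],[0,0,0]],"delta_pos":[[-1,1,2],[0,0,13],[0,0,12],[0,0,0],[0,0,0],[0,0,0],[0,0,0]],"gripper":[100,100,100,100,100,100,0]}' 40 
python3 -m crank '{"rot":[[0,0,0],[0,0,0],[0,0,0],[0,0,0],[0,0,0],[0,0,0],[0,0,0],[0,0,0]],"delta_pos":[[0,0,0],[0,0,0],[0,0,0],[0,0,0],[0,0,0],[0,0,0],[0,0,0],[0,0,0]],"gripper":[0,0,0,0,0,0,0,0]}'
python3 -m crank '{"rot":[[0,0,0],[0,0,0],[0,0,0],[0,0,0],[0,0,0],[0,0,0],[0,0,0],[0,0,0]],"delta_pos":[[0,0,-10],[0,0,-25],[0,0,-30],[0,0,-30],[0,0,-30],[0,0,-15],[0,0,0],[0,0,0]],"gripper":[0,0,0,0,0,0,0,0]}' 
python3 - <<'E'
from h import *
need((.5561,-.0917,.2,-6),(.5561,-.0917,.052,-6))
E
```

```text
t: 50.15
eef_pos: [0.5504, -0.2664, 0.0652]
tool_rot: [[0.995, -0.105, 0.001], [-0.105, -0.995, -0.0], [0.001, 0.0, -1.0]]
ft_force: [0.5, 0.6, 0.8]
width: 0.0732
t: 50.95
eef_pos: [0.5505, -0.2663, 0.0654]
tool_rot: [[0.995, -0.104, 0.001], [-0.104, -0.995, -0.0], [0.001, 0.0, -1.0]]
ft_force: [-0.8, 1.2, 5.6]
width: 0.0551
t: 51.75
eef_pos: [0.5496, -0.2659, 0.2034]
tool_rot: [[0.995, -0.105, -0.001], [-0.105, -0.995, 0.001], [-0.001, -0.001, -1.0]]
ft_force: [0.8, 0.1, -3.3]
width: 0.0551
t 51.75 tcp [ 0.5496 -0.2659  0.2034] yaw -6.0 F [ 0.8  0.1 -3.3] w 0.0551
(0.5561, -0.0917, 0.2, -6) turn first 0.0 then shift [ -11.7 -173.9    3.4]
(0.5561, -0.0917, 0.052, -6) turn first -0.0 then shift [  0.   0. 148.]
```

```bash
python3 -m crank '{"rot":[[0,0,0],[0,0,0],[0,0,0],[0,0,0],[0,0,0],[0,0,0],[0,0,0],[0,0,0]],"delta_pos":[[-1,-10,0],[-2,-25,0],[-2,-30,0],[-2,-30,0],[-2,-30,0],[-2,-29,0],[-1,-20,0],[0,0,0]],"gripper":[0,0,0,0,0,0,0,0]}' 
python3 -m crank '{"rot":[[0,0,0],[0,0,0],[0,0,0],[0,0,0],[0,0,0],[0,0,0],[0,0,0],[0,0,0]],"delta_pos":[[0,0,10],[0,0,25],[0,0,30],[0,0,30],[0,0,20],[0,0,10],[0,0,0],[0,0,0]],"gripper":[0,0,0,0,0,0,0,0]}' 
python3 - <<'E'
from h import *
need((.5561,-.0917,.052,-6))
E
```

```text
t: 52.55
eef_pos: [0.5552, -0.0883, 0.2026]
tool_rot: [[0.995, -0.101, -0.003], [-0.101, -0.995, 0.002], [-0.003, -0.002, -1.0]]
ft_force: [-0.2, -0.2, -2.2]
width: 0.0552
t: 53.35
eef_pos: [0.5565, -0.0923, 0.0801]
tool_rot: [[0.994, -0.105, 0.0], [-0.105, -0.994, -0.0], [0.0, 0.0, -1.0]]
ft_force: [0.1, 0.5, -1.5]
width: 0.0555
t 53.35 tcp [ 0.5565 -0.0923  0.0801] yaw -6.03 F [ 0.1  0.5 -1.5] w 0.0555
(0.5561, -0.0917, 0.052, -6) turn first -0.0005 then shift [-0.5 -0.5 28.1]
```

```bash
python3 -m crank '{"rot":[[0,0,0],[0,0,0],[0,0,0],[0,0,0],[0,0,0],[0,0,0],[0,0,0]],"delta_pos":[[-0.5,-0.5,10],[0,0,8],[0,0,5],[0,0,3],[0,0,1],[0,0,0],[0,0,0]],"gripper":[0,0,0,0,0,0,0]}' 
python3 -m crank '{"rot":[[0,0,0],[0,0,0],[0,0,0]],"delta_pos":[[0,0,0.8],[0,0,0.5],[0,0,0]],"gripper":[0,0,0]}' 

```

```text
t: 54.05
eef_pos: [0.5561, -0.0913, 0.0529]
tool_rot: [[0.995, -0.104, 0.001], [-0.104, -0.995, -0.0], [0.001, 0.0, -1.0]]
ft_force: [-1.4, -0.6, -1.5]
width: 0.0552
t: 54.35
eef_pos: [0.5564, -0.0914, 0.0524]
tool_rot: [[0.995, -0.104, 0.001], [-0.104, -0.995, -0.0], [0.001, 0.0, -1.0]]
ft_force: [-2.6, 0.2, 4.7]
width: 0.0551
```

Seated. Release, rise, and go to the tin at TCP (0.440, −0.3264).

```bash
python3 -m crank '{"rot":[[0,0,0],[0,0,0],[0,0,0],[0,0,0],[0,0,0]],"delta_pos":[[0,0,0],[0,0,0],[0,0,0],[0,0,0],[0,0,0]],"gripper":[100,100,100,100,100]}' 
python3 -m crank '{"rot":[[0,0,0],[0,0,0],[0,0,0],[0,0,0],[0,0,0],[0,0,0],[0,0,0]],"delta_pos":[[0,0,-10],[0,0,-25],[0,0,-30],[0,0,-30],[0,0,-30],[0,0,-22],[0,0,0]],"gripper":[100,100,100,100,100,100,100]}' 
python3 -m crank '{"rot":[[0,0,0],[0,0,0],[0,0,0],[0,0,0],[0,0,0],[0,0,0],[0,0,0],[0,0,0]],"delta_pos":[[-13,32,0],[-13,32,0],[-13,32,0],[-13,32,0],[-13,32,0],[-13,32,0],[-12,32,0],[0,0,0]],"gripper":[100,100,100,100,100,100,100,100]}' 
python3 - <<'E'
from h import *
need((.44,-.3264,.2,-6),(.44,-.3264,.062,-6))
E
```

```text
t: 54.85
eef_pos: [0.5558, -0.0913, 0.0513]
tool_rot: [[0.995, -0.105, -0.0], [-0.105, -0.995, 0.0], [-0.0, -0.0, -1.0]]
ft_force: [-0.3, 0.2, -0.2]
width: 0.085
t: 55.55
eef_pos: [0.5583, -0.0919, 0.2038]
tool_rot: [[0.994, -0.104, 0.008], [-0.104, -0.995, -0.002], [0.008, 0.001, -1.0]]
ft_force: [0.7, -0.5, -0.0]
width: 0.0857
t: 56.35
eef_pos: [0.4408, -0.3076, 0.1978]
tool_rot: [[0.994, -0.108, -0.001], [-0.108, -0.994, -0.001], [-0.001, 0.001, -1.0]]
ft_force: [0.1, 0.6, -0.7]
width: 0.0852
t 56.35 tcp [ 0.4408 -0.3076  0.1978] yaw -6.22 F [ 0.1  0.6 -0.7] w 0.0852
(0.44, -0.3264, 0.2, -6) turn first -0.0038 then shift [ 1.2 18.8 -2.2]
(0.44, -0.3264, 0.062, -6) turn first -0.0 then shift [  0.   0. 138.]
```

```bash
python3 -m crank '{"rot":[[0,0,0],[0,0,0],[0,0,0],[0,0,0],[0,0,0],[0,0,0],[0,0,0],[0,0,0]],"delta_pos":[[1,16,0],[0,0,15],[0,0,30],[0,0,30],[0,0,20],[0,0,10],[0,0,0],[0,0,0]],"gripper":[100,100,100,100,100,100,100,100]}'
python3 - <<'E'
from h import *
need((.44,-.3264,.062,-6))
E
```

```text
t: 57.15
eef_pos: [0.4428, -0.3205, 0.0939]
tool_rot: [[0.995, -0.104, 0.0], [-0.104, -0.995, -0.0], [0.0, 0.0, -1.0]]
ft_force: [-0.9, -0.2, 1.1]
width: 0.0856
t 57.15 tcp [ 0.4428 -0.3205  0.0939] yaw -5.96 F [-0.9 -0.2  1.1] w 0.0856
(0.44, -0.3264, 0.062, -6) turn first 0.0007 then shift [-2.2  6.1 31.9]
```

```bash
python3 -m crank '{"rot":[[0,0,0],[0,0,0],[0,0,0],[0,0,0],[0,0,0],[0,0,0],[0,0,0]],"delta_pos":[[-2,6,2],[0,0,15],[0,0,14],[0,0,0],[0,0,0],[0,0,0],[0,0,0]],"gripper":[100,100,100,100,100,100,0]}' 45 
python3 -m crank '{"rot":[[0,0,0],[0,0,0],[0,0,0],[0,0,0],[0,0,0],[0,0,0],[0,0,0],[0,0,0]],"delta_pos":[[0,0,0],[0,0,0],[0,0,0],[0,0,0],[0,0,0],[0,0,0],[0,0,0],[0,0,0]],"gripper":[0,0,0,0,0,0,0,0]}'
python3 -m crank '{"rot":[[0,0,0],[0,0,0],[0,0,0],[0,0,0],[0,0,0],[0,0,0],[0,0,0],[0,0,0]],"delta_pos":[[0,0,-10],[0,0,-25],[0,0,-30],[0,0,-30],[0,0,-30],[0,0,-22],[0,0,0],[0,0,0]],"gripper":[0,0,0,0,0,0,0,0]}' 
python3 - <<'E'
from h import *
need((.5298,.0102,.21,-6),(.5298,.0102,.049,-6))
E
```

```text
t: 57.85
eef_pos: [0.44, -0.3267, 0.063]
tool_rot: [[0.995, -0.104, 0.001], [-0.104, -0.995, -0.001], [0.001, 0.001, -1.0]]
ft_force: [0.0, 0.9, 0.2]
width: 0.0734
t: 58.65
eef_pos: [0.4401, -0.3266, 0.0632]
tool_rot: [[0.995, -0.104, 0.001], [-0.104, -0.995, -0.001], [0.001, 0.0, -1.0]]
ft_force: [-1.6, 2.0, 5.6]
width: 0.059
t: 59.45
eef_pos: [0.4394, -0.3263, 0.2088]
tool_rot: [[0.995, -0.105, -0.0], [-0.105, -0.995, 0.0], [-0.0, -0.0, -1.0]]
ft_force: [-0.3, -0.0, -3.7]
width: 0.059
t 59.45 tcp [ 0.4394 -0.3263  0.2088] yaw -6.0 F [-0.3 -0.  -3.7] w 0.059
(0.5298, 0.0102, 0.21, -6) turn first -0.0001 then shift [  54.7 -344.1   -1.2]
(0.5298, 0.0102, 0.049, -6) turn first -0.0 then shift [  0.   0. 161.]
```

```bash
python3 -m crank '{"rot":[[0,0,0],[0,0,0],[0,0,0],[0,0,0],[0,0,0],[0,0,0],[0,0,0]],"delta_pos":[[2,-10,0],[4,-25,0],[5,-30,0],[5,-30,0],[5,-30,0],[5,-30,0],[5,-30,0]],"gripper":[0,0,0,0,0,0,0]}' 
python3 -m crank '{"rot":[[0,0,0],[0,0,0],[0,0,0],[0,0,0],[0,0,0],[0,0,0],[0,0,0],[0,0,0]],"delta_pos":[[5,-30,0],[5,-30,0],[5,-30,0],[5,-30,0],[3,-25,0],[1,-12,0],[0,0,0],[0,0,0]],"gripper":[0,0,0,0,0,0,0,0]}' 
python3 - <<'E'
from h import *
need((.5298,.0102,.049,-6))
E
```

```text
t: 60.15
eef_pos: [0.4888, -0.1433, 0.2071]
tool_rot: [[0.995, -0.104, -0.003], [-0.104, -0.995, 0.002], [-0.003, -0.001, -1.0]]
ft_force: [0.1, 0.5, -3.9]
width: 0.0589
t: 60.95
eef_pos: [0.5293, 0.0079, 0.2083]
tool_rot: [[0.995, -0.104, -0.002], [-0.104, -0.995, -0.0], [-0.002, 0.001, -1.0]]
ft_force: [0.6, -0.0, -3.9]
width: 0.0591
t 60.95 tcp [0.5293 0.0079 0.2083] yaw -5.96 F [ 0.6 -0.  -3.9] w 0.0591
(0.5298, 0.0102, 0.049, -6) turn first 0.0006 then shift [  0.3  -2.4 159.3]
```

```bash
python3 -m crank '{"rot":[[0,0,0],[0,0,0],[0,0,0],[0,0,0],[0,0,0],[0,0,0],[0,0,0],[0,0,0]],"delta_pos":[[0,0,10],[0,0,25],[0,0,30],[0,0,30],[0,0,30],[0,0,15],[0,0,0],[0,0,0]],"gripper":[0,0,0,0,0,0,0,0]}' 
python3 - <<'E'
from h import *
need((.5298,.0102,.049,-6))
E
```

```text
t: 61.75
eef_pos: [0.5304, 0.0075, 0.0701]
tool_rot: [[0.994, -0.105, 0.0], [-0.105, -0.994, -0.0], [0.0, 0.0, -1.0]]
ft_force: [1.1, 0.7, -3.0]
width: 0.059
t 61.75 tcp [0.5304 0.0075 0.0701] yaw -6.04 F [ 1.1  0.7 -3. ] w 0.059
(0.5298, 0.0102, 0.049, -6) turn first -0.0006 then shift [-0.9 -2.6 21.1]
```

```bash
python3 -m crank '{"rot":[[0,0,0],[0,0,0],[0,0,0],[0,0,0],[0,0,0],[0,0,0],[0,0,0]],"delta_pos":[[-1,-2.5,8],[0,0,5],[0,0,3],[0,0,2],[0,0,1],[0,0,0],[0,0,0]],"gripper":[0,0,0,0,0,0,0]}' 
python3 -m crank '{"rot":[[0,0,0],[0,0,0],[0,0,0]],"delta_pos":[[0,0,0.5],[0,0,0.5],[0,0,0]],"gripper":[0,0,0]}' 

```

```text
t: 62.45
eef_pos: [0.5295, 0.0105, 0.0505]
tool_rot: [[0.995, -0.104, 0.0], [-0.104, -0.995, -0.0], [0.0, 0.0, -1.0]]
ft_force: [0.2, -0.0, -3.6]
width: 0.0589
t: 62.75
eef_pos: [0.5297, 0.0105, 0.0502]
tool_rot: [[0.995, -0.104, 0.001], [-0.104, -0.995, -0.0], [0.001, 0.0, -1.0]]
ft_force: [-2.4, 1.0, 4.0]
width: 0.0588
```

Seated. Release, rise, retreat out of view and check everything.

```bash
python3 -m crank '{"rot":[[0,0,0],[0,0,0],[0,0,0],[0,0,0],[0,0,0]],"delta_pos":[[0,0,0],[0,0,0],[0,0,0],[0,0,0],[0,0,0]],"gripper":[100,100,100,100,100]}' 
python3 -m crank '{"rot":[[0,0,0],[0,0,0],[0,0,0],[0,0,0],[0,0,0],[0,0,0],[0,0,0]],"delta_pos":[[0,0,-10],[0,0,-25],[0,0,-30],[0,0,-30],[0,0,-40],[0,0,-40],[0,0,0]],"gripper":[100,100,100,100,100,100,100]}' 
python3 -m crank '{"rot":[[0,0,0],[0,0,0],[0,0,0],[0,0,0],[0,0,0],[0,0,0],[0,0,0],[0,0,0]],"delta_pos":[[-10,38,0],[-10,38,0],[-10,38,0],[-10,38,0],[-10,38,0],[-10,38,0],[-10,38,0],[-10,38,0]],"gripper":[100,100,100,100,100,100,100,100]}'
python3 -m crank '{"rot":[[0,0,0],[0,0,0],[0,0,0],[0,0,0],[0,0,0]],"delta_pos":[[-10,35,0],[-10,35,0],[-10,30,0],[0,0,0],[0,0,0]],"gripper":[100,100,100,100,100]}'
python3 - <<'E'
from h import *
f=robot.grab_frame("top");P=cloud(f);g=robot.grab_frame("side");Q=cloud(g);save(f,"t7",(170,120,320,180),2.5);save(g,"s7",(180,60,260,300),2)
def rep(n,C,c,r,z0,z1):
    d=np.hypot(C[...,0]-c[0],C[...,1]-c[1]);p=C[(d<r)&(C[...,2]>z0)&(C[...,2]<z1)]
    e=cv2.minEnclosingCircle(p[:,:2].astype(np.float32));print(n,len(p),np.round(e[0],4),round(e[1],4))
for s,C in(("top",P),("side",Q)):
    rep(s+" tin",C,(.525,.009),.05,.092,.11);rep(s+" glue cap",C,(.553,-.09),.05,.105,.125);rep(s+" can",C,(.569,.103),.06,.085,.1)
    rep(s+" round",C,(.525,.319),.1,.045,.06);rep(s+" weight",C,(.525,.319),.045,.09,.106)
for q in("block_center","tape_center"): 
    for F in(f,g): print(q,[np.round(m["uv"],1) for m in robot.mark_of(F,q)[:1]])
E
```

```text
t: 63.25
eef_pos: [0.5294, 0.0105, 0.0493]
tool_rot: [[0.995, -0.105, 0.0], [-0.105, -0.995, 0.0], [-0.0, -0.0, -1.0]]
ft_force: [-0.6, -0.9, 0.6]
width: 0.0855
t: 63.95
eef_pos: [0.5329, 0.0103, 0.2326]
tool_rot: [[0.994, -0.104, 0.012], [-0.104, -0.995, -0.001], [0.012, -0.0, -1.0]]
ft_force: [1.1, -0.0, 0.1]
width: 0.0854
t: 64.75
eef_pos: [0.4172, -0.2848, 0.2249]
tool_rot: [[0.995, -0.104, 0.001], [-0.104, -0.995, -0.0], [0.001, 0.0, -1.0]]
ft_force: [0.0, -0.3, 0.7]
width: 0.0852
t: 65.25
eef_pos: [0.3774, -0.38, 0.2245]
tool_rot: [[0.994, -0.106, 0.0], [-0.106, -0.994, 0.0], [0.0, -0.0, -1.0]]
ft_force: [-0.2, 0.3, -0.6]
width: 0.0855
top tin 514 [0.529  0.0092] 0.0309
top glue cap 56 [ 0.5553 -0.093 ] 0.0133
top can 299 [0.5752 0.1062] 0.0349
top round 2232 [0.5243 0.3187] 0.0756
top weight 415 [0.5254 0.3174] 0.0283
side tin 431 [0.5314 0.0099] 0.0314
side glue cap 61 [ 0.5578 -0.0917] 0.0142
side can 223 [0.5766 0.1085] 0.0349
side round 3275 [0.5261 0.3195] 0.0754
side weight 629 [0.5266 0.3181] 0.0283
block_center [array([278.7, 149.1])]
block_center [array([267.4, 221.7])]
tape_center [array([364.9, 153.2])]
tape_center [array([298.6, 160.1])]
```

View pics/t7.png

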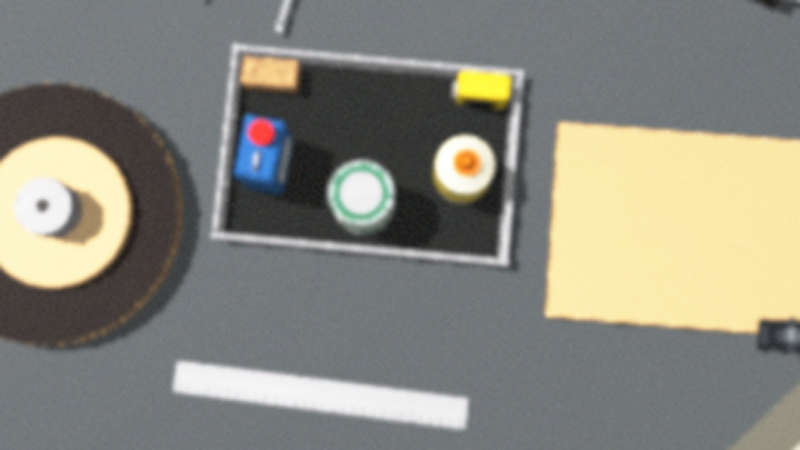

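View pics/s7.png

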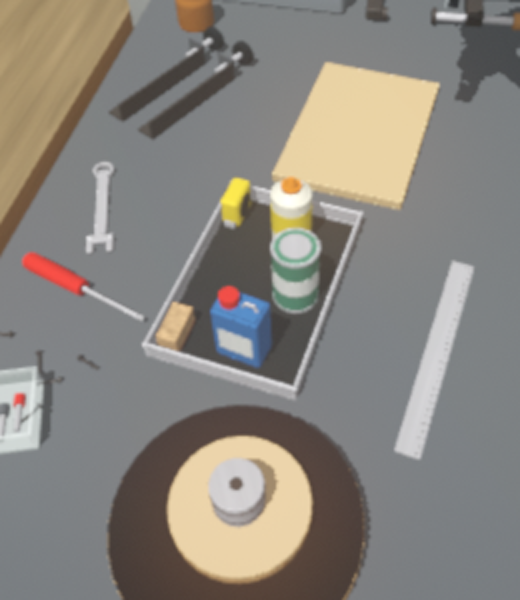

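The top view shows the can (262,155), tin (361,195) and glue (464,168) at their starting pixels. The block and tape are unmoved, and the weight is on the round. Depth fits agree with the start to 1–2 mm, so I hand in.

```bash
python3 -c "
from rig import robot
print(robot.hand_in())"
```

```text
the job is handed in; nothing more can be done
None
```

The job is done and handed in; the arm finished its moves at about 65 s of the 138 s limit. I moved the tin, glue bottle and can onto the chipboard, set the steel weight on the round, then stood the can, glue and tin back in the tray.

What the last checks from both cameras showed:
- **Weight:** it stands upright, about 1–1.5 mm off the round's centre.
- **Round:** it has not moved by more than about 0.5 mm.
- **Containers:** all three are upright, within about 1–2 mm of where they started.
- **Sanding block and tape measure:** they look unmoved in both final pictures. The detector's block position shifted about 4 pixels between its two top-view readings. I took that as detector noise, because the block sits at the same pixels in the pictures.

The two cameras differ by a constant 2–3 mm, in line with their calibration. No check failed.

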